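# Scrub out the long canister under the wire shelf

### The arm

A 6-joint arm with a two-finger parallel gripper is mounted at the origin on the work surface. World frame = base frame: x ahead of the robot, y to its left, z up, the work surface at z = 0. Lengths are in m, angles in rad, forces in N, time in s.
With the tool pointing down it reaches from about 0.35 to 0.875 m from the base axis. Payload 4.2 kg.
Tool frame: the origin (TCP) lies between the finger pads; the fingertips stand 17 mm ahead of it and the grasp point (between the pads) lies 2 mm behind it; x points along the fingers, z is the direction in which the jaws open and shut, and the axes are right-handed (so a half turn about x gives the same grasp; the last joint's range is limited). The gripper opens to 85 mm and grips with 20 to 120 N. Pads are 22 mm wide; open, the fingers measure 114 mm over their backs; the gripper's body (76 mm by 85 mm) begins 54 mm behind the grasp point. The pads swing forward as they close: fully open they stand 13 mm farther back than shut.
Start: joints at [-0.938, 0.385, 0.008, 0, -1.194, -0.259], TCP at [0.228, -0.582, 0.248] pointing down, gripper open.
Joint ranges: [-3.14, 3.14], [-1.21, 2.06], [-1.07, 1.41], [-3.16, 2.05], [-2.99, -0.16], [-3.1, 3.1]. Speed limits (rad/s): [2.79, 2.79, 3.14, 3.14, 3.14, 3.14].

### API

Orientations are given as a rotation vector (axis times angle).
In Python, from workcell import env gives the robot as it stands.
- The arm moves only by the tool play_rows, never from a script. Its argument "commands" is text: rows parted by semicolons, each of 5 numbers parted by spaces: the shift along the tool's x, y, z in mm, then the turn about the tool's x in degrees, then the gripper command: -1 is fully open, 1 is shut, values between are in proportion. In form: tx ty tz turn hand; .... A call has 1 to 8 rows; each row shifts and turns the commanded pose from where the row before left it, along the tool's axes as they then stand; what a row does not reach is not made up. A row lasts 1/8 s, in which the tool goes at most 62.5 mm and 10.7 degrees, less where a joint would pass 70% of its speed; a pose out of reach is approached as far as the arm can. A call with a gripper value outside its range is refused whole. The fingers move at their own pace and stop on an object; the grip force is fixed at half the most. Time passes only in rows, so rows that do not move let the fingers close. It gives the time, the measured TCP pose, the force and the opening at its end, in the units of the state.
- env.read_state(): the state, without advancing time (a new reading comes with each control period).
- env.camera(name): name is "scene" or "top" or "wrist"; returns the picture (420x560x3 uint8, blue, green, red); there is no depth.
- env.calibration(name): a dict with "K" (3x3 intrinsics, pixels), "D" ([k1, k2, p1, p2, k3] as OpenCV has them; the pictures are not rectified), "camera_from_world" (4x4, takes a point from world to camera coordinates). Camera axes: x right, y down, z forward; pixel columns grow to the right and rows downward; lengths in m; the calibration is good to about 2 mm. A picture is of the moment at which its call begins: read the wrist's pose just before it. calibration takes no time and is no camera call; for the wrist camera it gives the pose at the moment of the call.
- env.hand_in(): hands the job in, once; it reports no verdict.
Trained networks look in the newest picture that a camera, given by its name, has taken for a name from the list of things; names that differ only in an ending like _2 or _b are one class to them, and where a whole thing is asked for, a point or a joint stands for the part that bears it (a point fixed in the world has none). Each returns a list of dicts, best first, with "conf" (0 to 1); they miss things now and then, are a little off and sometimes report something else, mostly with a low value. They report only what shows in the picture. A call takes as long as a camera call. They do not tell look-alikes from the thing itself.
- env.search_frame(name, camera): "xy" ([column, row] as shares, 0 to 1, of the picture: columns of its width, rows of its height, amid what is visible of it).
The state is a dict: "time": time; "joint_pos": joint angles; "qd": joint speeds; "effort": joint torques, N m; "tool_pos": TCP position; "ee_rot": TCP orientation; "force": force on the tool from outside, world axes, zero at the start; "torque": the same for the moment, N m; "grip_width": finger opening in m.
Only numpy, scipy, OpenCV 4.12 (cv2) and the standard library are available. Lean on these libraries where they do the work, as an engineer would, in place of code of your own. Each camera call takes 0.05 s, during which the arm holds its last target.

### The job

Scrub out the longer of the two steel canisters leaning in the wash stand: take the bottle brush out of its crock, bring it in below the wire shelf, push its head gently right to the bottom of the canister, draw it back more than half-way, then push it to the bottom a second time. Then put the brush back head-down in its crock, lowering it all the way to the crock's floor before letting go. Keep the brush out of the shorter canister, do not knock the wash stand or its shelf, and leave the bowl, the jar and the scraper where they are.

Things in the scene. Friction and masses are not known exactly. Their poses are not given: they have to be found in the camera images.
- brush: loose rigid bottle brush, 200 mm long, about 0.12 kg, round about its own z axis. Origin at the centre of the flat end face of the head; z runs along the brush from the head to the handle. White head: diameter 42 mm, z = 0 to 72 mm; thin steel shank, diameter 10 mm, to z = 115 mm; grey round handle, diameter 22 mm, z = 115 to 200 mm. It starts standing upright, head down, on the crock's floor.
- crock: white ceramic crock, open at the top, fixed to the table. Origin at the centre of its underside, z up. Outside diameter 82 mm, height 75 mm, inside diameter about 69 mm, floor 8 mm above the origin.
- wash_stand: fixed aluminium wash stand, origin on the table, z up; canisters' mouths lean to its front (-x). Base pan x -90 to 130 mm, y -120 to 120 mm. Wire shelf of steel rods (radius up to 5 mm) over x -40 to 125, y -120 to 120 mm at height 276 mm, on two posts at x = 120; its front edge is right above the centre of the long canister's mouth. A low rail (x -28, height 60 mm) holds the canisters.
- shelf_edge (a point): the middle of the shelf's front rod (radius 5 mm), which runs along the wash stand's y.
- long_canister: the long steel canister, 130 mm long, outside diameter 76 mm. Origin at the centre of its outer bottom, 5 mm behind the inner floor; its frame is turned like the wash stand's (z is vertical, not along the canister).
- long_canister_floor (a point): centre of the inner floor of the long plain steel canister: z runs along the canister's axis out through its mouth, leaning 38 degrees from vertical towards the stand's front; y is level. Inner diameter 70 mm, wall 3 mm, mouth at z = 125 mm. Fixed in the stand, in the left or the right place, 110 mm beside the short one.
- short_canister_floor (a point): centre of the inner floor of the short steel canister, leaning alike: the same axes and diameters, mouth at z = 75 mm. Fixed in the stand.
- bowl: loose steel bowl, diameter 130 mm, height 55 mm, origin under its centre; a bystander.
- jar: loose glass jar with a metal cap, diameter 68 mm, height 110 mm, origin under its centre; a bystander.
- scraper: loose bench scraper lying flat, 150 mm along its y, about 115 mm along its x, 18 mm high, origin under the centre of its blade; a bystander.
Mind the look-alikes: they are no part of the job. There is more than one size of the brush; the one meant has the size given above.

How it is judged:
On the way, in this order (a step that is already met when the one before it is completed fails the run):
1. the brush's head is at the bottom of the long canister (end face within 20 mm of its floor) (z of brush in the frame of long_canister_floor below 0.02 m and distance between brush and long_canister_floor below 0.035 m), for 0.1 s.
2. it is drawn back: its end face is more than 60 mm from the floor (z of brush in the frame of long_canister_floor above 0.06 m), for 0.05 s.
3. it is at the bottom of the long canister a second time (within 20 mm) (all of step 1), for 0.1 s.
4. it is lowered to within 20 mm of the crock's floor while still held (z of brush in the frame of crock below 0.028 m and horizontal distance between brush and crock below 0.03 m and contact force between the fingers and brush above 0.5 N), for 0.05 s.
At the end, for the whole second after the job is handed in: the brush stands head-down in its crock, upright or leaning on the rim (under 0.5 rad), its end face within 14 mm of the crock's floor, at rest and let go; bowl, jar and scraper within 30 mm of where they were (z of brush in the frame of crock below 0.022 m and horizontal distance between brush and crock below 0.03 m and angle between brush's own z axis and vertical below 0.5 rad and linear speed of brush below 0.03 m/s and distance of each of bowl, jar, scraper from where it was at the start of the episode below 0.03 m); the robot touches nothing.
It fails at once if the brush is put into the short canister (distance between brush and short_canister_floor below 0.06 m).
It fails at once if the wash stand or its shelf is knocked (over 8 N) (contact force between any of the arm, the fingers, brush and wash_stand above 8 N).
It fails at once if the brush is rammed into the canister (over 35 N) (contact force between brush and long_canister above 35 N).
It fails at once if bowl, jar or scraper is moved by over 30 mm (distance of any of bowl, jar, scraper from where it was at the start of the episode above 0.03 m).
It also fails if it takes over 54 s, if anything falls off the work surface, if the arm or the gripper's body presses on something with over 40 N, if the wrist force passes 120 N, or if a joint passes its speed limit or range.

## Working session

There is one attempt and no reset: what is moved stays moved. The work goes in short steps, Python scripts to look and compute and a tool call to move; the robot and the scene stay as the last step left them, time stands still between calls to the robot, and variables do not carry over. Pictures are saved under pics/ and viewed, and the job is handed in when it is done.

Besides the shell and the picture viewer there is one more tool, called as name(argument=value, ...), one argument or row to a line, values as JSON. play_rows: Moves the arm, as the interface text tells. Its arguments: {"type":"object","properties":{"commands":{"type":"string"}},"required":["commands"]}

```bash
ls; mkdir -p pics; python3 - <<'E'
from workcell import env
import cv2, numpy as np
print(env.read_state())
for c in ["scene","top","wrist"]:
    im=env.camera(c); cv2.imwrite(f"pics/{c}0.png",im)
    cal=env.calibration(c); print(c,np.array(cal["K"]).round(1).tolist(),np.array(cal["D"]).round(4).tolist(),np.array(cal["camera_from_world"]).round(4).tolist())
    for n in ["brush","crock","long_canister","long_canister_floor","short_canister_floor","shelf_edge","wash_stand","bowl","jar","scraper"]:
        r=env.search_frame(n,c)
        print(n,[(round(d["conf"],2),(np.array(d["xy"])*[560,420]).round(0).tolist()) for d in r][:4])
print(env.read_state()["time"])
E
```

```text
pics
{'time': 0.0, 'joint_pos': array([-9.38373289e-01,  3.85577212e-01,  6.57505077e-03, -4.94175436e-04,
       -1.19402535e+00, -2.58611429e-01]), 'qd': array([-0.00179846,  0.00190724, -0.00173908, -0.00040946, -0.00176788,
        0.00220139]), 'effort': array([ 1.07329520e-04, -3.92294168e+01,  1.88404101e+01,  4.18628410e+00,
       -4.57893329e-03,  3.68722951e-06]), 'tool_pos': array([ 0.22803768, -0.58129778,  0.24718994]), 'ee_rot': array([-1.4768389 ,  1.00742913,  1.4803297 ]), 'force': array([-0.07794814, -0.82319888,  0.50442746]), 'torque': array([-0.00486435, -0.01313441, -0.00209335]), 'grip_width': 0.08551171538702754}
scene [[479.9, 0.0, 279.4], [0.0, 479.9, 212.0], [0.0, 0.0, 1.0]] [0.055, 0.0, 0.0, 0.0, 0.0] [[-0.032, 0.9994, 0.0096, 0.0055], [0.625, 0.0276, -0.7801, -0.1948], [-0.7799, -0.019, -0.6256, 1.6913], [0.0, 0.0, 0.0, 1.0]]
brush [(0.96, [178.0, 211.0]), (0.78, [159.0, 267.0]), (0.71, [237.0, 308.0]), (0.64, [191.0, 213.0])]
crock [(0.96, [179.0, 241.0]), (0.52, [357.0, 257.0])]
long_canister [(0.83, [355.0, 257.0])]
long_canister_floor [(0.7, [357.0, 
[... 536 characters left out ...]
 207.0])]
crock [(0.76, [361.0, 253.0])]
long_canister [(0.98, [193.0, 208.0])]
long_canister_floor []
short_canister_floor [(0.94, [168.0, 238.0])]
shelf_edge [(0.71, [167.0, 222.0])]
wash_stand [(0.26, [368.0, 160.0])]
bowl [(0.57, [298.0, 163.0])]
jar [(0.65, [368.0, 162.0])]
scraper [(0.68, [271.0, 271.0])]
wrist [[308.7, 0.0, 280.1], [0.0, 308.7, 210.1], [0.0, 0.0, 1.0]] [-0.0092, 0.0, 0.0, 0.0, 0.0] [[-0.3654, 0.9308, -0.0003, 0.6254], [0.8941, 0.3511, 0.2779, -0.0351], [0.2588, 0.1013, -0.9606, 0.3789], [0.0, 0.0, 0.0, 1.0]]
brush [(0.87, [471.0, 393.0])]
crock []
long_canister []
long_canister_floor []
short_canister_floor []
shelf_edge []
wash_stand []
bowl []
jar []
scraper []
1.65
```

View pics/scene0.png

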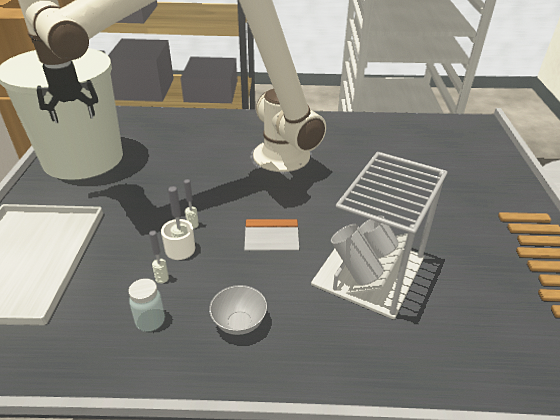

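View pics/top0.png

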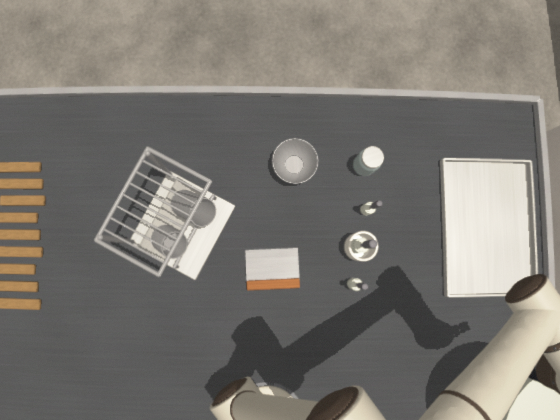

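View pics/wrist0.png

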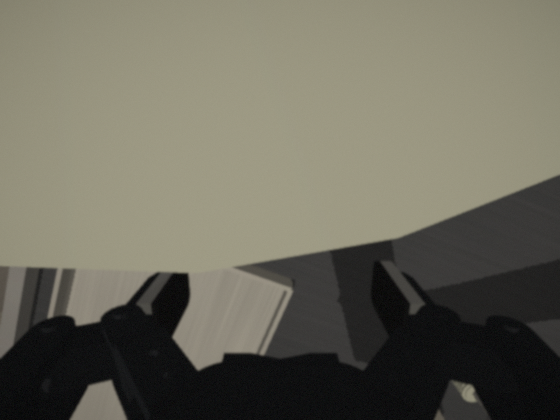

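```bash
python3 - <<'E'
import cv2
s=cv2.imread("pics/scene0.png");t=cv2.imread("pics/top0.png")
cv2.imwrite("pics/s_stand.png",cv2.resize(s[145:325,305:455],None,fx=4,fy=4,interpolation=cv2.INTER_CUBIC)[:600*2][:720,:])
cv2.imwrite("pics/s_stand.png",cv2.resize(s[148:322,305:455],None,fx=3.4,fy=3.4,interpolation=cv2.INTER_CUBIC))
cv2.imwrite("pics/t_stand.png",cv2.resize(t[143:285,88:242],None,fx=4.2,fy=4.2,interpolation=cv2.INTER_CUBIC))
cv2.imwrite("pics/s_cr.png",cv2.resize(s[170:335,125:275],None,fx=3.6,fy=3.6,interpolation=cv2.INTER_CUBIC))
cv2.imwrite("pics/t_cr.png",cv2.resize(t[130:300,240:390],None,fx=3.5,fy=3.5,interpolation=cv2.INTER_CUBIC))
E
```

```text
(no output)
```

View pics/s_stand.png

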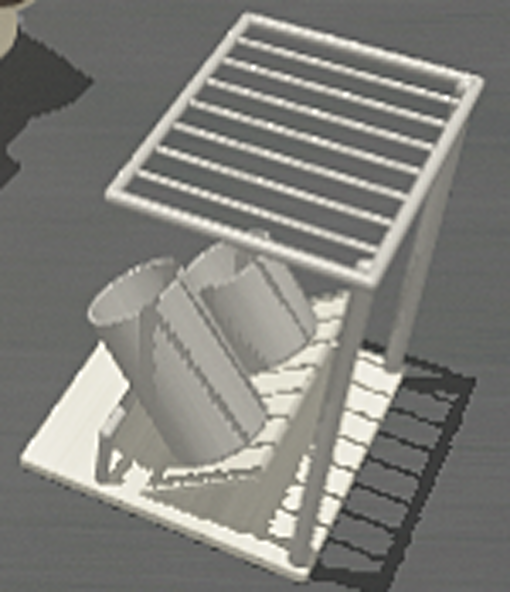

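View pics/t_stand.png

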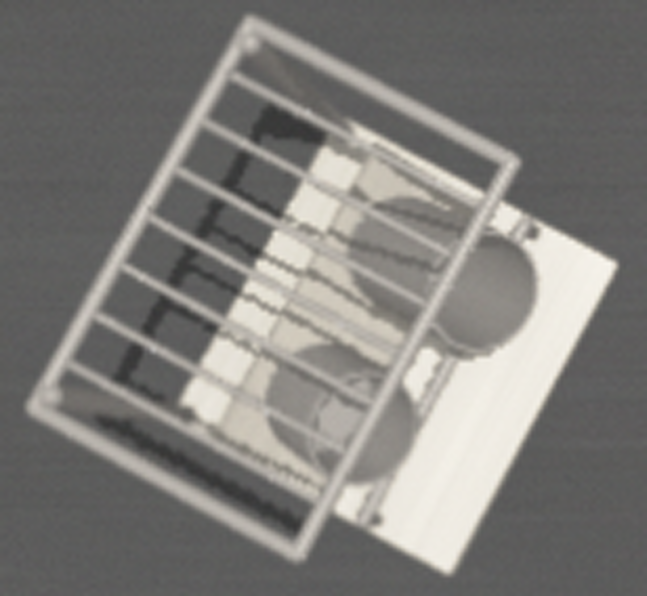

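View pics/s_cr.png

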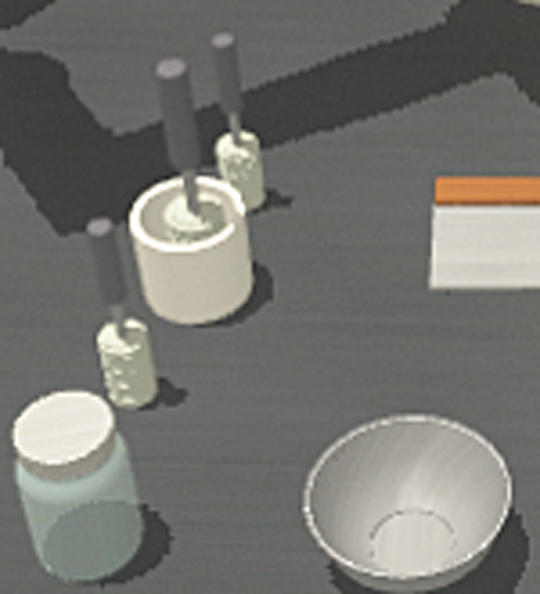

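View pics/t_cr.png

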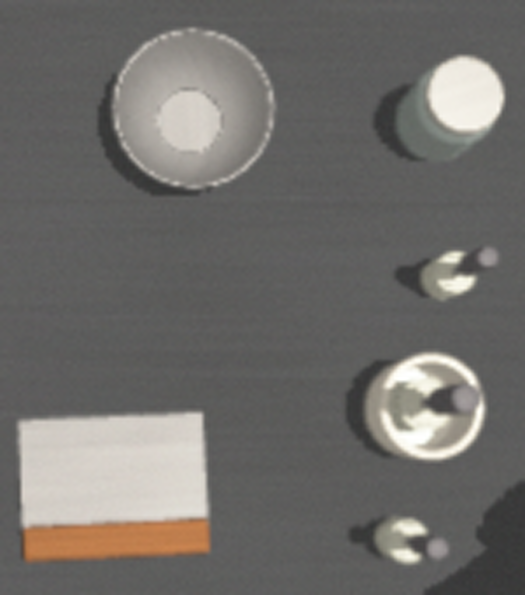

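```bash
cat > h.py <<'E'
import numpy as np, cv2
from workcell import env
from scipy.optimize import least_squares
def proj(P,c,cal=None):
    cal=cal or env.calibration(c)
    P=np.atleast_2d(np.asarray(P,float)); T=np.array(cal["camera_from_world"])
    return cv2.projectPoints(P,cv2.Rodrigues(T[:3,:3])[0],T[:3,3],np.array(cal["K"]),np.array(cal["D"]))[0][:,0]
def ray(px,c):
    cal=env.calibration(c); T=np.array(cal["camera_from_world"])
    u=cv2.undistortPoints(np.array([[px]],float),np.array(cal["K"]),np.array(cal["D"]))[0,0]
    R=T[:3,:3]; o=-R.T@T[:3,3]; d=R.T@np.array([u[0],u[1],1]); return o,d/np.linalg.norm(d)
def atz(px,c,z):
    o,d=ray(px,c); return o+d*(z-o[2])/d[2]
def tri(obs):
    A=np.zeros((3,3));b=np.zeros(3)
    for px,c in obs:
        o,d=ray(px,c);M=np.eye(3)-np.outer(d,d);A+=M;b+=M@o
    p=np.linalg.solve(A,b); return p,[ (proj(p,c)[0]-px).round(1).tolist() for px,c in obs]
E
python3 - <<'E'
from h import *
T=lambda x,y:np.array([x/4.2+88,y/4.2+143]); S=lambda x,y:np.array([x/3.4+305,y/3.4+148])
obs=[("top",T(250,22),(122,-118,'s')),("top",T(512,160),(-40,-118,'s')),("top",T(300,552),(-40,118,'s')),("top",T(37,405),(122,118,'s')),
("top",T(615,265),(-90,-120,'p')),("top",T(450,573),(-90,120,'p')),
("scene",S(248,18),(-40,118,'s')),("scene",S(112,193),(-40,-118,'s')),("scene",S(372,278),(122,-118,'s')),("scene",S(478,82),(122,118,'s')),
("scene",S(22,462),(-90,-120,'p'))]
def f(p):
    x,y,a,zp=p;c,s=np.cos(a),np.sin(a);r=[]
    for cam,px,(X,Y,k) in obs:
        X/=1e3;Y/=1e3
        P=[x+c*X-s*Y,y+s*X+c*Y,.276 if k=='s' else zp]
        r.append(proj(P,cam)[0]-px)
    return np.array(r).ravel()
r=least_squares(f,[.5,.25,1.05,.01],x_scale=[.1,.1,.1,.01]);print(r.x,np.degrees(r.x[2]));print(r.fun.reshape(-1,2).round(1).tolist())
x,y,a,_=r.x;c,s=np.cos(a),np.sin(a);W=lambda X,Y:[x+c*X-s*Y,y+s*X+c*Y]
# mouth centre height candidates
for z in (.12,.13,.14,.15,.16):
    for cam in ("top","scene"):
        m=[W(-.04,-.055)+[z]]; print(z,cam,proj(m,cam)[0].round(1))
# crock, brush
t=lambda X,Y:np.array([X/3.5+240,Y/3.5+130]);sc=lambda X,Y:np.array([X/3.6+125,Y/3.6+170])
print("brush top",tri([(t(463,399),"top"),(sc(173,68),"scene")]))
print("crock rim",tri([(t(428,406),"top"),(sc(188,215),"scene")]), atz(t(428,406),"top",.075))
for n,px,z in (("bowl",t(193,108),.055),("jar",t(466,93),.11),("scraper",t(113,485),.01),("b1",t(488,257),.15),("b2",t(437,549),.15)): print(n,atz(px,"top",z))
print("b1top",tri([(t(488,257),"top"),(sc(99,227),"scene")]),"b2",tri([(t(437,549),"top"),(sc(223,40),"scene")]))
print(r.x.tolist())
st=env.read_state();R=cv2.Rodrigues(st["ee_rot"])[0];print(R.round(4)); T=np.array(env.calibration("wrist")["camera_from_world"]);o=-T[:3,:3].T@T[:3,3];print("cam in tool",R.T@(o-st["tool_pos"]))
E
```

```text
[0.54358967 0.22755468 1.09075685 0.00840828] 62.49576371981991
[[-0.7, 1.6], [-1.8, 1.0], [-1.4, -0.4], [-0.4, 0.7], [0.0, -0.8], [-0.8, 0.6], [-0.7, 1.7], [0.3, 1.3], [-1.6, 1.3], [-2.0, 1.3], [-0.9, 0.2]]
0.12 top [203.4 213.2]
0.12 scene [343.3 242.9]
0.13 top [202.9 212.8]
0.13 scene [343.6 239.8]
0.14 top [202.4 212.4]
0.14 scene [344.  236.7]
0.15 top [201.9 212. ]
0.15 scene [344.4 233.6]
0.16 top [201.4 211.6]
0.16 scene [344.8 230.4]
brush top (array([ 0.49240089, -0.25362852,  0.2087631 ]), [[-0.3, 0.0], [-0.3, -0.0]])
crock rim (array([ 0.49150078, -0.25952553,  0.07522824]), [[-0.0, 0.0], [-0.0, -0.0]]) [ 0.4915156  -0.25965206  0.075     ]
bowl [ 0.72928789 -0.07826996  0.055     ]
jar [ 0.73192334 -0.2859622   0.11      ]
scraper [ 0.42898941 -0.01662282  0.01      ]
b1 [ 0.59924461 -0.2895311   0.15      ]
b2 [ 0.385632   -0.24826151  0.15      ]
b1top (array([ 0.59833546, -0.28704194,  0.15631742]), [[-0.3, 0.0], [-0.3, -0.0]]) b2 (array([ 0.38600287, -0.24518751,  0.15788789]), [[-0.5, 0.0], [-0.5, -0.1]])
[0.5435896675043225, 0.22755468274587534, 1.0907568454592764, 0.008408276558295248]
[[-0.     -0.931  -0.3651]
 [-0.     -0.3651  0.931 ]
 [-1.      0.      0.    ]]
cam in tool [-0.12559478  0.07136575 -0.00030407]
```

```bash
python3 - <<'E'
from h import *
T=lambda x,y:np.array([(x+.5)/4.2-.5+88,(y+.5)/4.2-.5+143]); S=lambda x,y:np.array([(x+.5)/3.4-.5+305,(y+.5)/3.4-.5+148])
obs=[("top",T(250,22),(122,-118,'s')),("top",T(512,160),(-40,-118,'s')),("top",T(300,552),(-40,118,'s')),("top",T(37,405),(122,118,'s')),
("top",T(615,265),(-90,-120,'p')),("top",T(450,573),(-90,120,'p')),
("scene",S(248,18),(-40,118,'s')),("scene",S(112,193),(-40,-118,'s')),("scene",S(372,278),(122,-118,'s')),("scene",S(478,82),(122,118,'s')),
("scene",S(22,462),(-90,-120,'p'))]
def f(p,cams=("top","scene")):
    x,y,a,zp,zs=p;c,s=np.cos(a),np.sin(a);r=[]
    for cam,px,(X,Y,k) in obs:
        if cam not in cams: continue
        X/=1e3;Y/=1e3
        P=[x+c*X-s*Y,y+s*X+c*Y,zs if k=='s' else .01]
        r.append(proj(P,cam)[0]-px)
    return np.array(r+[[ (zs-.276)*1000*.5,0]]).ravel()
for cams in (("top",),("scene",),("top","scene")):
    r=least_squares(f,[.5,.25,1.05,.01,.276],x_scale=[.1,.1,.1,.01,.1],args=(cams,));print(cams,r.x.round(4).tolist(),r.fun.reshape(-1,2).round(1).tolist())
x,y,a,_,zs=r.x;c,s=np.cos(a),np.sin(a)
L=np.radians(38)
def circ(cx,cy,zc,rad,t): # circle at axial t from floor centre
    ax=np.array([-np.sin(L),0,np.cos(L)]);u=np.array([np.cos(L),0,np.sin(L)]);v=np.array([0,1,0])
    th=np.linspace(0,2*np.pi,60);P=np.array([cx,cy,zc])+ax*t+rad*(np.cos(th)[:,None]*u+np.sin(th)[:,None]*v)
    return np.c_[x+c*P[:,0]-s*P[:,1],y+s*P[:,0]+c*P[:,1],P[:,2]]
R=[]
for zm in (.125,.135,.145):
  row=[]
  for cam,(x0,y0,x1,y1) in (("scene",(320,205,405,300)),("top",(140,170,225,265))):
    im=cv2.imread(f"pics/{cam}0.png")[y0:y1,x0:x1];k=4.5
    im=cv2.resize(im,None,fx=k,fy=k,interpolation=cv2.INTER_CUBIC)
    zf=zm-.125*np.cos(L);fx=-.04+.125*np.sin(L)
    for (cy,ml) in ((-.055,.125),(.055,.075)):
        for rad,t,col in ((.035,ml,(0,255,0)),(.038,-.005,(0,0,255))):
            p=proj(circ(fx,cy,zf,rad,t),cam)
            q=((p-[x0,y0]+.5)*k-.5).round().astype(int)
            cv2.polylines(im,[q.reshape(-1,1,2)],True,col,1)
    row.append(im)
  cv2.imwrite(f"pics/ov{int(zm*1000)}.png",np.hstack(row))
E
```

```text
('top',) [0.5455, 0.2262, 1.0888, 0.01, 0.2767] [[0.4, 1.0], [-0.8, 0.5], [-0.6, -0.9], [0.5, 0.0], [0.9, -1.1], [-0.2, 0.3], [0.3, 0.0]]
('scene',) [0.5409, 0.229, 1.0906, 0.0175, 0.2781] [[0.3, 0.8], [1.3, 0.1], [-0.6, -0.0], [-1.0, 0.3], [0.0, -0.6], [1.0, 0.0]]
('top', 'scene') [0.5448, 0.2269, 1.0897, 0.0558, 0.28] [[-0.4, 1.0], [-1.3, 0.6], [-1.2, -0.5], [-0.3, 0.4], [0.6, -0.9], [-0.4, 0.6], [-0.2, 0.9], [0.5, 0.5], [-1.2, 0.5], [-1.3, 0.6], [-0.8, 0.5], [2.0, 0.0]]
```

View pics/ov135.png

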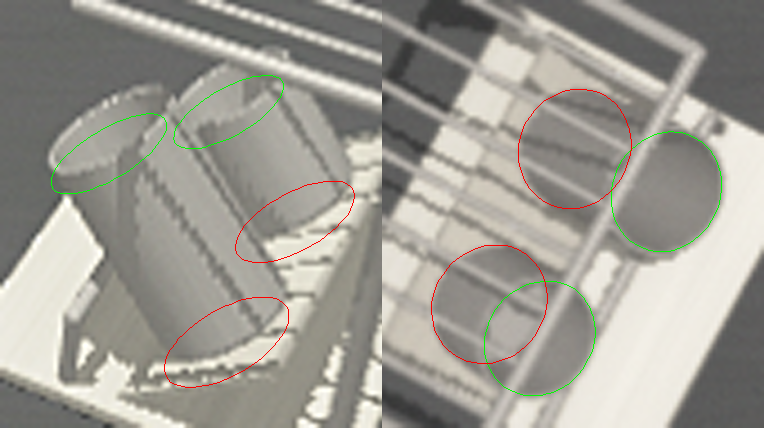

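View pics/ov145.png

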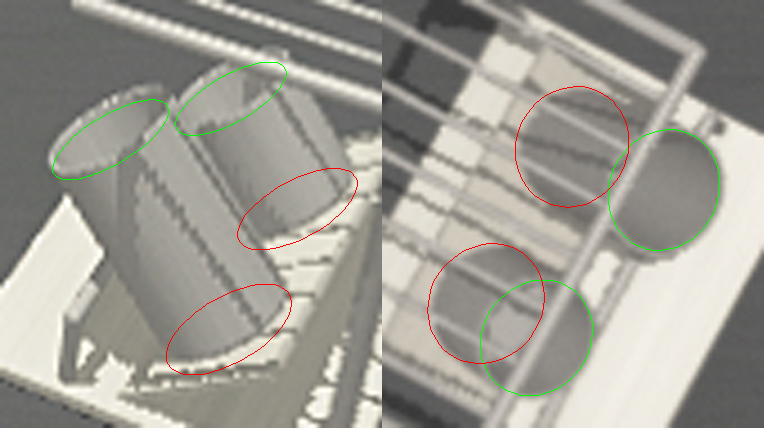

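```bash
python3 - <<'E'
from h import *
s=cv2.imread("pics/scene0.png")[215:295,325:390];t=cv2.imread("pics/top0.png")[180:235,168:222]
def g(im,k):
    im=cv2.resize(im,None,fx=k,fy=k,interpolation=cv2.INTER_CUBIC).astype(float)
    return np.clip((im-60)*1.6,0,255).astype(np.uint8)
cv2.imwrite("pics/zs.png",g(s,7));cv2.imwrite("pics/zt.png",g(t,10))
E
```

```text
(no output)
```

View pics/zs.png

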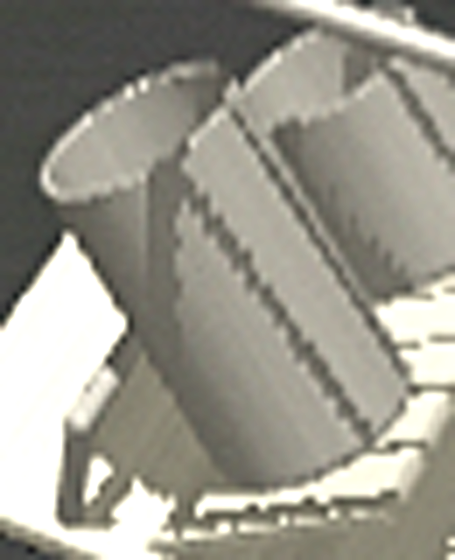

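View pics/zt.png

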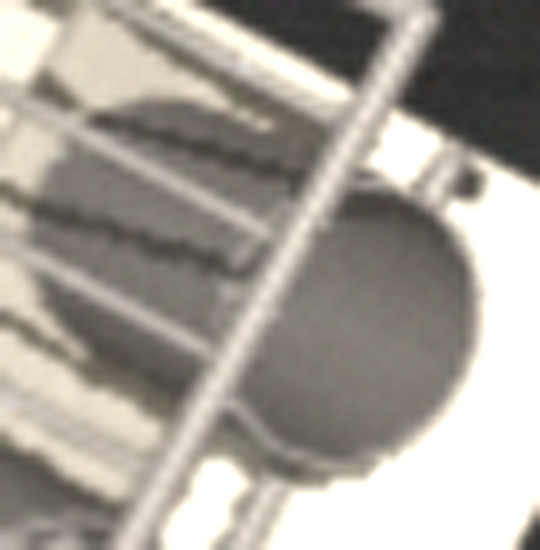

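```bash
python3 - <<'E'
from h import *
S=[(40,180),(45,160),(100,95),(150,72),(205,62),(80,200),(145,180),(190,140),(232,88)]
B=[(240,485),(280,488),(330,470),(375,438),(406,395)]
Tp=[(478,310),(470,260),(440,220),(395,190),(465,370),(430,430),(385,465),(330,478)]
S=(np.array(S)+.5)/7-.5+[325,215];B=(np.array(B)+.5)/7-.5+[325,215];Tp=(np.array(Tp)+.5)/10-.5+[168,180]
L=np.radians(38)
def circ(m,a,t,rad=.038):
    Rz=np.array([[np.cos(a),-np.sin(a),0],[np.sin(a),np.cos(a),0],[0,0,1]])
    ax=Rz@[-np.sin(L),0,np.cos(L)];u=Rz@[np.cos(L),0,np.sin(L)];v=Rz@[0,1,0]
    th=np.linspace(0,2*np.pi,240);return m+ax*t+rad*(np.cos(th)[:,None]*u+np.sin(th)[:,None]*v)
def dist(pts,poly):
    return np.array([cv2.pointPolygonTest(poly.astype(np.float32).reshape(-1,1,2),tuple(map(float,q)),True) for q in pts])
def f(p,use="STB",a=1.0897):
    m=p[:3]; r=[]
    if "S" in use: r.append(dist(S,proj(circ(m,a,0),"scene")))
    if "T" in use: r.append(dist(Tp,proj(circ(m,a,0),"top")))
    if "B" in use: r.append(dist(B,proj(circ(m,a,-.13),"scene")))
    return np.concatenate(r)
for use in ("ST","STB","SB"):
    r=least_squares(f,[.574,.166,.15],args=(use,),diff_step=1e-3);print(use,r.x.round(4),r.fun.round(1).tolist())
    m=r.x; 
    for x,y,a in ((.5448,.2269,1.0897),(.5455,.2262,1.0888)):
        d=m[:2]-[x,y];print("  in stand",np.cos(a)*d[0]+np.sin(a)*d[1],-np.sin(a)*d[0]+np.cos(a)*d[1],"floor z",m[2]-.125*np.cos(L))
E
```

```text
ST [0.5722 0.1659 0.1508] [0.1, 0.0, -1.1, -0.6, 0.1, -0.7, -1.1, 0.2, 0.3, 0.1, -0.1, 0.2, 0.0, 0.4, 0.2, -0.1, -0.1]
  in stand -0.04141171080854693 -0.05250260173508216 floor z 0.05228967043023168
  in stand -0.04106867608613243 -0.05159511681043673 floor z 0.05228967043023168
STB [0.5718 0.1655 0.1516] [0.2, 0.3, -0.8, -0.2, 0.4, -1.1, -1.5, -0.2, 0.1, 0.2, -0.1, 0.2, -0.1, 0.6, 0.4, 0.1, 0.0, 0.5, 0.4, 0.6, 0.9, 1.3]
  in stand -0.0419368775742271 -0.052306596607262924 floor z 0.05305605356085742
  in stand -0.04159401904371131 -0.051399584412024885 floor z 0.05305605356085742
SB [0.5571 0.1675 0.1373] [0.2, 0.1, -1.2, -0.7, -0.2, -0.8, -1.2, -0.0, -0.2, 0.2, -0.1, -0.1, 0.1, 0.4]
  in stand -0.04699654894801286 -0.03837413801127184 floor z 0.03875454306250904
  in stand -0.04666622757937389 -0.0374716851623008 floor z 0.03875454306250904
```

play_rows(
  commands="-15 0 0 0 -1;-15 0 0 0 -1;-15 0 0 0 -1;0 -45.7 26.1 0 -1;0 -45.7 26.1 0 -1;0 -45.7 26.1 0 -1;0 -45.7 26.1 0 -1;0 -45.7 26.1 0 -1",
)

```text
time: 2.65
tool_pos: [0.3944, -0.3756, 0.2947]
ee_rot: [-1.481, 1.008, 1.477]
force: [0.8, -0.4, -0.2]
grip_width: 0.0856
```

play_rows(
  commands="0 -45.7 26.1 0 -1;0 -45.7 26.1 0 -1;0 -45.7 26.1 0 -1;0 0 0 -10.25 -1;0 0 0 -10.25 -1;0 0 0 -10.25 -1;0 0 0 -10.25 -1;0 0 0 0 -1",
)

```text
time: 3.65
tool_pos: [0.4926, -0.254, 0.2943]
ee_rot: [-1.953, 0.481, 1.95]
force: [-0.6, 0.0, 0.5]
grip_width: 0.0857
```

```bash
python3 - <<'E'
from h import *
st=env.read_state();print(st)
R=cv2.Rodrigues(st["ee_rot"])[0];print(R.round(3))
im=env.camera("wrist");cv2.imwrite("pics/w1.png",im)
print(proj([[.4924,-.2536,.208],[.4915,-.2596,.075]],"wrist"))
E
```

```text
{'time': 3.65, 'joint_pos': array([-1.83525803e-01,  2.33470326e-01, -9.27375981e-02,  6.03768162e-05,
       -1.24319505e+00, -2.99911663e-01]), 'qd': array([-0.00050746,  0.00339346, -0.00442038, -0.0021414 ,  0.00542682,
       -0.04957287]), 'effort': array([ 2.42249749e-02, -3.16805792e+01,  1.91857624e+01,  4.26243827e+00,
       -1.49747546e-03,  2.96679558e-01]), 'tool_pos': array([ 0.49256537, -0.25397302,  0.29431615]), 'ee_rot': array([-1.95288372,  0.48107266,  1.95008125]), 'force': array([-0.57537102,  0.04022613,  0.46637526]), 'torque': array([-0.05195226, -0.03088539, -0.02059611]), 'grip_width': 0.08569478043892183}
[[ 0.001 -0.465 -0.885]
 [-0.    -0.885  0.465]
 [-1.    -0.    -0.001]]
[[280.25648326 224.00166842]
 [278.52353233 181.45490556]]
```

View pics/w1.png

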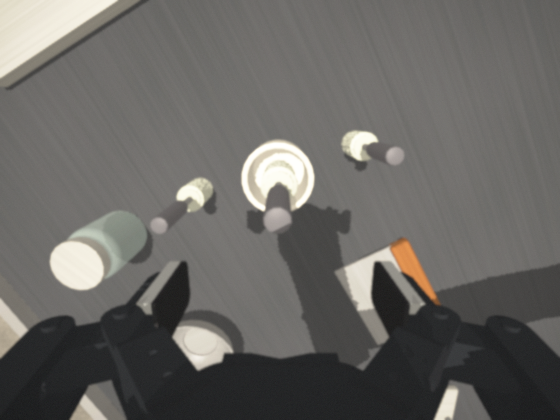

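play_rows(
  commands="25 2 0 0 -1;25 0 0 0 -1;25 0 0 0 -1;20 0 0 0 -1;7 0 0 0 -1;0 0 0 0 1;0 0 0 0 1;0 0 0 0 1",
)

```text
time: 4.7
tool_pos: [0.4918, -0.2558, 0.1922]
ee_rot: [-1.954, 0.48, 1.951]
force: [-0.8, -0.5, -1.0]
grip_width: 0.0325
```

play_rows(
  commands="0 0 0 0 1;0 0 0 0 1;0 0 0 0 1",
)

```text
time: 5.08
tool_pos: [0.4921, -0.2559, 0.1922]
ee_rot: [-1.955, 0.479, 1.951]
force: [0.7, -0.4, 3.0]
grip_width: 0.0202
```

```bash
python3 - <<'E'
from h import *
st=env.read_state();print(st["tool_pos"],st["force"],st["torque"],st["grip_width"],st["time"])
im=env.camera("scene");cv2.imwrite("pics/s2.png",cv2.resize(im[120:300,100:260],None,fx=3.3,fy=3.3))
E
```

```text
[ 0.49207431 -0.25594321  0.19215042] [ 0.72194291 -0.35516319  3.03666854] [-0.02526085 -0.16842287  0.02531239] 0.020226716173227074 5.075
```

View pics/s2.png

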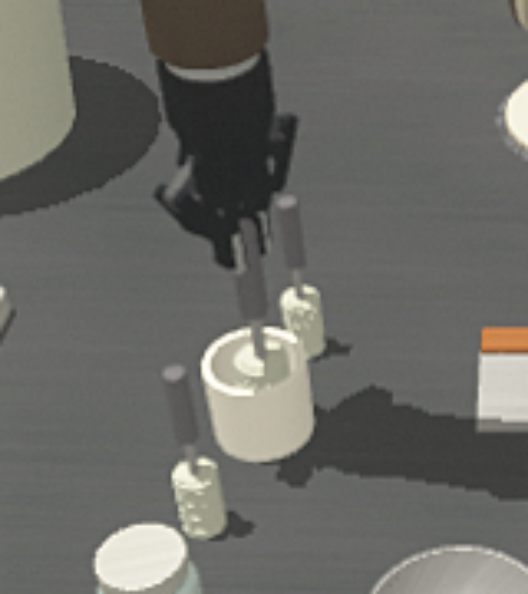

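play_rows(
  commands="-12 0 0 0 1;0 17 0 0 1;0 12 0 0 1;0 11 0 0 1;0 0 0 0 1",
)

```text
time: 5.75
tool_pos: [0.473, -0.2921, 0.2036]
ee_rot: [-1.954, 0.481, 1.951]
force: [2.8, 2.5, 1.4]
grip_width: 0.0204
```

play_rows(
  commands="1 11 0 0 1;1 11.5 0 0 1;3 11 0 0 1;3 11 0 0 1;0 0 0 0 1",
)

```text
time: 6.38
tool_pos: [0.4513, -0.3315, 0.1947]
ee_rot: [-1.95, 0.481, 1.954]
force: [2.6, 0.7, 0.6]
grip_width: 0.0205
```

```bash
python3 - <<'E'
from h import *
st=env.read_state();print(st["tool_pos"],st["force"],st["torque"],st["grip_width"],st["time"])
im=env.camera("scene");cv2.imwrite("pics/s3.png",cv2.resize(im[120:300,100:260],None,fx=3.3,fy=3.3))
E
```

```text
[ 0.4513082  -0.33151299  0.1946819 ] [2.64548113 0.67817836 0.64007829] [ 0.23239526 -0.86742326 -0.0460315 ] 0.0204784709631243 6.375
```

View pics/s3.png

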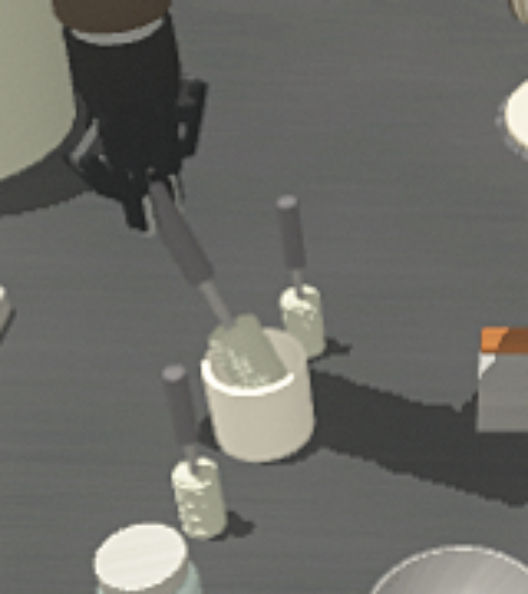

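play_rows(
  commands="5 10 0 0 1;5 10 0 0 1;6.5 9.5 0 0 1;6.5 9.5 0 0 1;1 1 0 0 1;0 0 0 0 1",
)

```text
time: 7.18
tool_pos: [0.4333, -0.367, 0.1715]
ee_rot: [-1.952, 0.481, 1.953]
force: [-0.0, -0.5, 5.0]
grip_width: 0.0203
```

play_rows(
  commands="-20 0 0 0 1;-25 0 0 0 1;-25 0 0 0 1;-25 0 0 0 1;-20 0 0 0 1;0 0 0 0 1",
)

```text
time: 7.92
tool_pos: [0.4331, -0.3665, 0.2863]
ee_rot: [-1.952, 0.48, 1.953]
force: [0.2, -0.0, -2.2]
grip_width: 0.0205
```

```bash
python3 - <<'E'
from h import *
st=env.read_state();print(st["tool_pos"],st["ee_rot"],st["force"],st["torque"],st["grip_width"],st["time"])
im=env.camera("scene");cv2.imwrite("pics/s4.png",cv2.resize(im[60:260,70:230],None,fx=3,fy=3,interpolation=cv2.INTER_CUBIC))
im=env.camera("top");cv2.imwrite("pics/t4.png",cv2.resize(im[200:360,320:480],None,fx=3.7,fy=3.7,interpolation=cv2.INTER_CUBIC))
E
```

```text
[ 0.43311657 -0.36645642  0.28631079] [-1.95210948  0.48012011  1.95335286] [ 0.15158806 -0.00970259 -2.24632961] [-0.03130193  0.00360429 -0.0151981 ] 0.020530256419633592 7.925
```

View pics/s4.png

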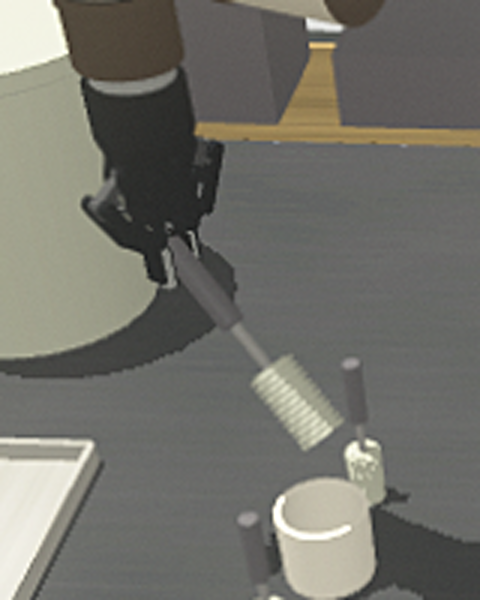

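View pics/t4.png

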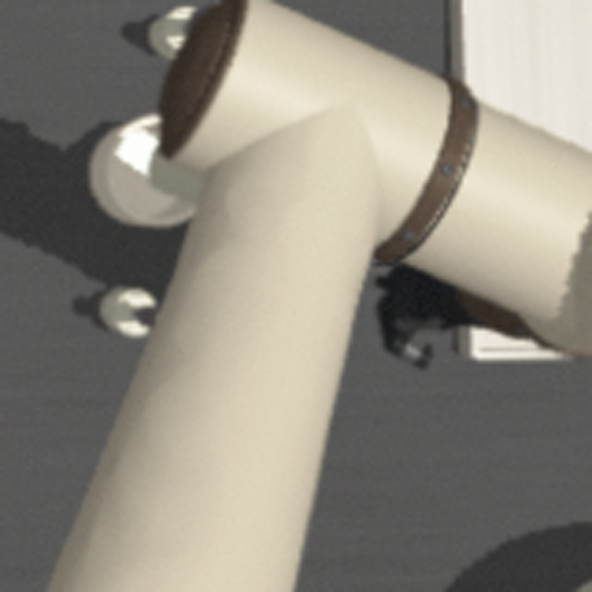

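```bash
cat >> h.py <<'E'
def plane(px,cam,st=None):
    "pixel -> (u along tool y, z) rel to grasp point, in vertical brush plane"
    st=st or env.read_state();R=cv2.Rodrigues(st["ee_rot"])[0];n=R[:,2];G=st["tool_pos"]-.002*R[:,0]
    o,d=ray(px,cam);p=o+d*((G-o)@n)/(d@n);q=p-G;return q@R[:,1]*1e3,q[2]*1e3
def scan(im_px): pass
E
python3 - <<'E'
from h import *
c=lambda x,y:((x+.5)/3-.5+70,(y+.5)/3-.5+60)
pts={"face":(323.5,434),"headtop":(270,368),"handlebot":(235,323),"handletop":(175,240),"fc1":(305,450),"fc2":(342,418)}
r={k:np.array(plane(c(*v),"scene")) for k,v in pts.items()}
for k,v in r.items(): print(k,v.round(1))
for a,b in (("face","headtop"),("face","handlebot"),("headtop","handlebot")):
    d=r[b]-r[a];print(a,b,np.hypot(*d),np.degrees(np.arctan2(d[0],d[1])))
print("s from face", np.hypot(*r["face"]),np.degrees(np.arctan2(-r["face"][0],-r["face"][1])))
E
```

```text
face [-133.1 -124.4]
headtop [-85.5 -73.7]
handlebot [-55.5 -39.3]
handletop [-7.1 24. ]
fc1 [-108.9 -151.3]
fc2 [-156.3  -98.7]
face headtop 69.51508358858163 43.19275685319233
face handlebot 115.13047243990958 42.35428396236268
headtop handlebot 45.634171792144826 41.07696789565325
s from face 182.16932549201178 46.92361258035547
```

```bash
cat >> h.py <<'E'
def outline(E2,th,st):
    "E2: (u,z) mm of face centre rel to G, th lean deg -> list of 3D polylines"
    R=cv2.Rodrigues(st["ee_rot"])[0];G=st["tool_pos"]-.002*R[:,0];U=R[:,1];V=R[:,2];Zw=np.array([0,0,1.])
    t=np.radians(th);ax=np.sin(t)*U+np.cos(t)*Zw;n=np.cos(t)*U-np.sin(t)*Zw
    E=G+U*E2[0]/1e3+Zw*E2[1]/1e3;out=[]
    ph=np.linspace(0,2*np.pi,40)
    for s,r in ((0,21),(72,21),(115,11),(200,11),(72,5),(115,5)):
        out.append(E+ax*s/1e3+r/1e3*(np.cos(ph)[:,None]*n+np.sin(ph)[:,None]*V))
    return out
def overlay(im,cam,E2,th,st,box,k,fn,extra=[]):
    x0,y0,x1,y1=box
    big=cv2.resize(im[y0:y1,x0:x1],None,fx=k,fy=k,interpolation=cv2.INTER_CUBIC)
    for P in list(outline(E2,th,st))+list(extra):
        q=((proj(P,cam)-[x0,y0]+.5)*k-.5).round().astype(int);cv2.polylines(big,[q.reshape(-1,1,2)],False,(0,0,255),1)
    cv2.imwrite(fn,big)
E
python3 - <<'E'
from h import *
st=env.read_state();im=env.camera("scene");cv2.imwrite("pics/scene5.png",im)
overlay(im,"scene",(-133,-124),43,st,(100,110,200,220),5.4,"pics/o5.png")
E
```

```text
(no output)
```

View pics/o5.png

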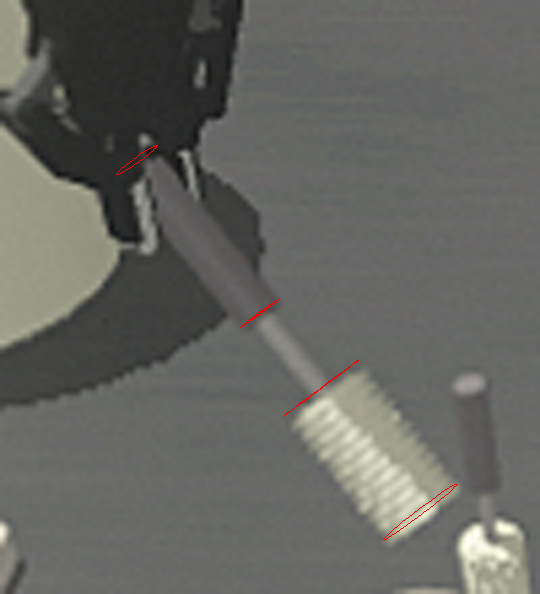

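```bash
python3 - <<'E'
from h import *
st=env.read_state();im=cv2.imread("pics/scene5.png")
R=cv2.Rodrigues(st["ee_rot"])[0];T=st["tool_pos"]
ex=[]
for sz in (-.011,.011):
    for sy in (-.011,0,.011):
        ex.append(np.array([T+R@[-.02,sy,sz],T+R@[.017,sy,sz]]))
    ex.append(np.array([T+R@[-.002,-.011,sz],T+R@[-.002,.011,sz]]))
im=np.clip(im.astype(float)*2,0,255).astype(np.uint8)
overlay(im,"scene",(-133,-124),43,st,(95,115,155,175),10,"pics/o6.png",ex)
E
```

```text
(no output)
```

View pics/o6.png

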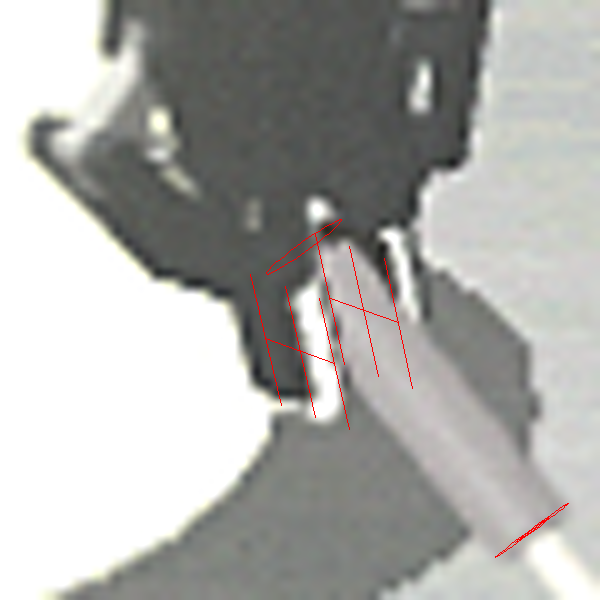

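play_rows(
  commands="-2 -25 8 0 1;-2 -43 14 0 1;-2 -43 14 0 1;0 -43 14 0 1;0 -43 14 0 1;0 -43 14 0 1;0 -43 14 0 1;0 -43 14 0 1",
)

```text
time: 9.07
tool_pos: [0.49, -0.0268, 0.2909]
ee_rot: [-1.95, 0.481, 1.956]
force: [-0.0, -0.5, -1.4]
grip_width: 0.0202
```

```bash
python3 - <<'E'
from h import *
st=env.read_state();print(st["tool_pos"],st["ee_rot"],st["force"],st["grip_width"],st["time"])
for c in ("scene","top"): cv2.imwrite(f"pics/{c}7.png",env.camera(c))
E
```

```text
[ 0.49000512 -0.0267663   0.29085158] [-1.95041295  0.48087623  1.95620446] [-0.04542759 -0.47374296 -1.44296842] 0.02024916827346491 9.075
```

View pics/scene7.png

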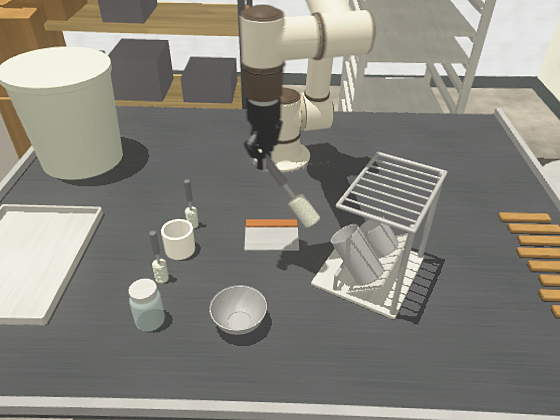

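View pics/top7.png

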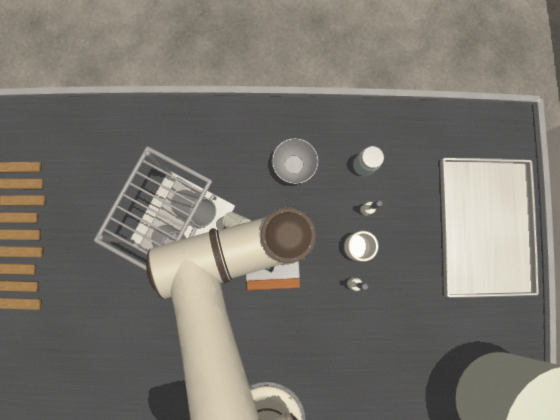

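```bash
python3 - <<'E'
from h import *
st=env.read_state();im=cv2.imread("pics/scene7.png")
im=np.clip(im.astype(float)*1.5,0,255).astype(np.uint8)
overlay(im,"scene",(-133,-124),43,st,(235,135,335,235),6,"pics/o7.png")
E
```

```text
(no output)
```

View pics/o7.png

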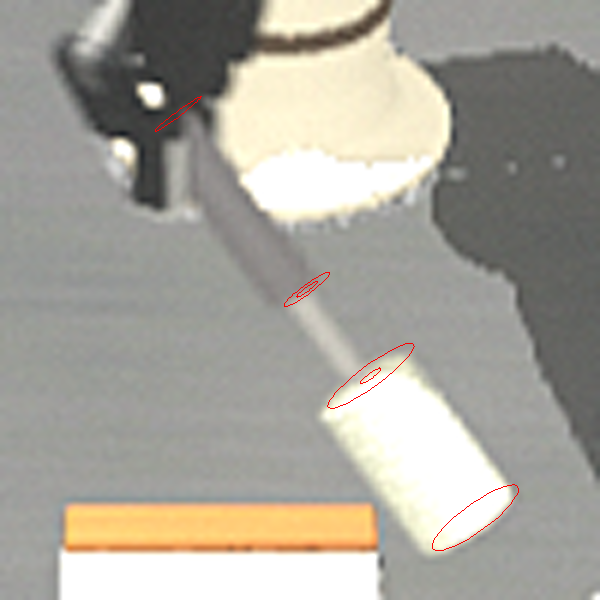

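```bash
python3 - <<'E'
from h import *
im=cv2.imread("pics/scene7.png");b=cv2.resize(im[135:235,235:335],None,fx=6,fy=6,interpolation=cv2.INTER_CUBIC);cv2.imwrite("pics/z7.png",b)
c5=lambda x,y:np.array([(x+.5)/5.4-.5+100,(y+.5)/5.4-.5+110]);c6=lambda x,y:np.array([(x+.5)/10-.5+95,(y+.5)/10-.5+115]);c7=lambda x,y:np.array([(x+.5)/6-.5+235,(y+.5)/6-.5+135])
A=([.43311657,-.36645642,.28631079],[-1.95210948,.48012011,1.95335286]);B=([.49000512,-.0267663,.29085158],[-1.95041295,.48087623,1.95620446])
obs=[(A,0,c5(423,512)),(A,72,c5(328,390)),(A,115,c5(258,309)),(A,200,c6(335,232)),(B,0,c7(472,527)),(B,72,c7(360,383)),(B,115,c7(290,290)),(B,200,c7(195,115))]
cal=env.calibration("scene")
def f(p):
    E=p[:3];th,ps=p[3:5];ax=np.array([-np.cos(th)*np.cos(ps),np.sin(th)*np.cos(ps),np.sin(ps)]) # tool frame: x down, y lean, z jaw
    r=[]
    for (t,rv),s,px in obs:
        R=cv2.Rodrigues(np.array(rv))[0]
        r.append(proj(np.array(t)+R@(E+ax*s/1e3),"scene",cal)[0]-px)
    return np.array(r).ravel()
r=least_squares(f,[.12,-.13,0,.75,0],x_scale=[.01,.01,.01,.1,.1]);p=r.x
J=r.jac;cov=np.linalg.inv(J.T@J)*(.7**2)
print("E tool mm",(p[:3]*1e3).round(1),"lean,out-of-plane deg",np.degrees(p[3:]).round(1),"sd",np.sqrt(np.diag(cov)).round(4));print(r.fun.reshape(-1,2).round(1).tolist())
# constrained: in plane, axis z=0
g=lambda q:np.r_[f([q[0],q[1],0,q[2],0])]
r2=least_squares(g,[.12,-.13,.75],x_scale=[.01,.01,.1]);print((r2.x[:2]*1e3).round(1),np.degrees(r2.x[2]),r2.fun.reshape(-1,2).round(1).tolist())
E
```

```text
E tool mm [ 129.1 -130.     2.6] lean,out-of-plane deg [42.9  2.7] sd [0.0035 0.0031 0.0041 0.0402 0.0353]
[[-1.0, 0.7], [-0.7, -0.1], [1.7, 0.6], [-0.4, 0.9], [-1.2, -0.6], [0.9, -0.8], [2.6, -0.0], [-1.9, -0.6]]
[ 126.7 -131.7] 39.92167584184659 [[-1.2, 0.7], [-1.2, -0.0], [0.9, 0.7], [-1.8, 0.6], [-1.0, -0.5], [1.5, -0.5], [3.2, 0.2], [-1.1, -0.5]]
```

View pics/z7.png

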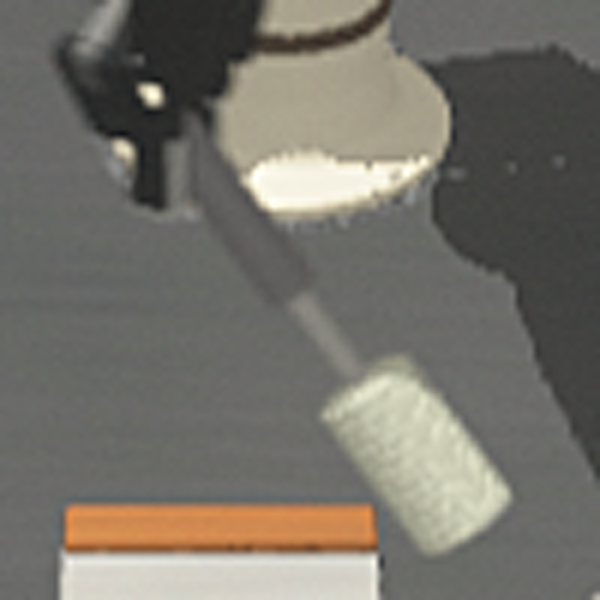

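play_rows(
  commands="-3 -20 5 0 1;-3 -20 5 0 1;-1 -15 5 0 1;0 -10 0 0 1;0 0 0 0 1",
)

```text
time: 9.8
tool_pos: [0.5077, 0.0369, 0.299]
ee_rot: [-1.953, 0.479, 1.954]
force: [-0.4, -0.3, -1.8]
grip_width: 0.0204
```

```bash
python3 - <<'E'
from h import *
st=env.read_state();print(st["tool_pos"],st["ee_rot"],st["force"],st["grip_width"],st["time"])
for c in ("scene","top"): cv2.imwrite(f"pics/{c}8.png",env.camera(c))
a=np.array([-.2849,-.5458,.788]);M=np.array([.5737,.1657,.150])
ex=[np.array([M-a*.125,M,M+a*.15])]
th=np.linspace(0,2*np.pi,60);y=np.array([-.8865,.4627,0]);u=np.cross(y,a)
ex.append(M+.035*(np.cos(th)[:,None]*u+np.sin(th)[:,None]*y))
for c,box,k in (("scene",(260,130,420,300),4),("top",(150,150,290,270),5)):
    overlay(cv2.imread(f"pics/{c}8.png"),c,(-131.5,-129.5),42,st,box,k,f"pics/o8{c}.png",ex)
E
```

```text
[0.50773976 0.03692155 0.29896749] [-1.95265808  0.47923521  1.95388641] [-0.38308884 -0.29489606 -1.78738264] 0.020446906567553793 9.8
```

View pics/o8scene.png

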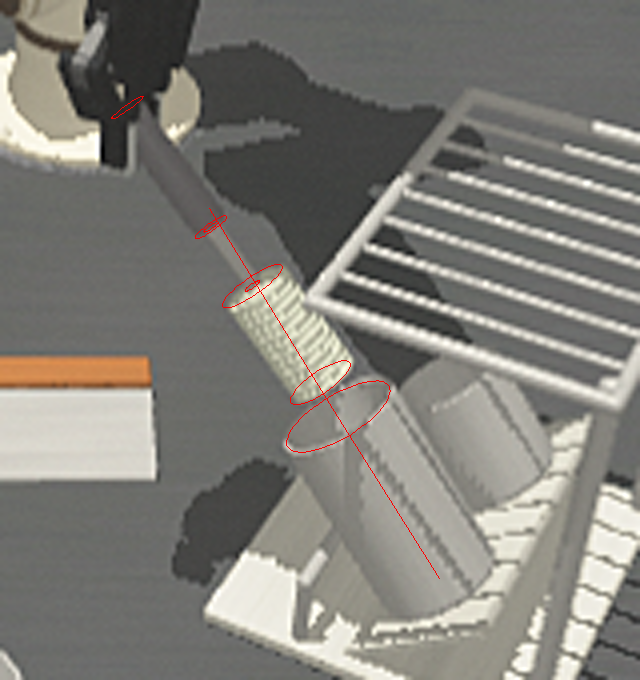

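View pics/o8top.png

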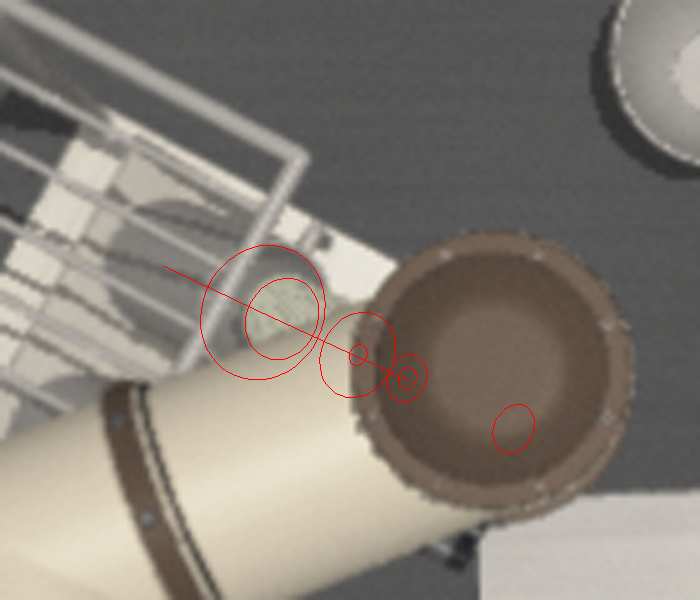

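play_rows(
  commands="11.8 -9.2 0 0 1;11.8 -9.2 0 0 1;11.8 -9.2 0 0 1;11.8 -9.2 0 0 1;0 0 0 0 1",
)

```text
time: 10.52
tool_pos: [0.5243, 0.0696, 0.2505]
ee_rot: [-1.951, 0.481, 1.956]
force: [-0.2, -0.4, -0.7]
grip_width: 0.0205
```

```bash
python3 - <<'E'
from h import *
st=env.read_state();print(st["tool_pos"],st["force"],st["torque"],st["grip_width"],st["time"])
for c in ("scene","top"): cv2.imwrite(f"pics/{c}9.png",env.camera(c))
a=np.array([-.2849,-.5458,.788]);M=np.array([.5737,.1657,.150])
ex=[np.array([M-a*.125,M,M+a*.15])]
th=np.linspace(0,2*np.pi,60);y=np.array([-.8865,.4627,0]);u=np.cross(y,a)
ex.append(M+.035*(np.cos(th)[:,None]*u+np.sin(th)[:,None]*y))
for c,box,k in (("scene",(270,140,410,290),5),):
    overlay(cv2.imread(f"pics/{c}9.png"),c,(-131.5,-129.5),42,st,box,k,f"pics/o9{c}.png",ex)
E
```

```text
[0.5243162  0.06960091 0.25051589] [-0.21383332 -0.41673088 -0.70305711] [-0.04111147  0.02409638 -0.02860756] 0.020494895656353342 10.525
```

View pics/o9scene.png

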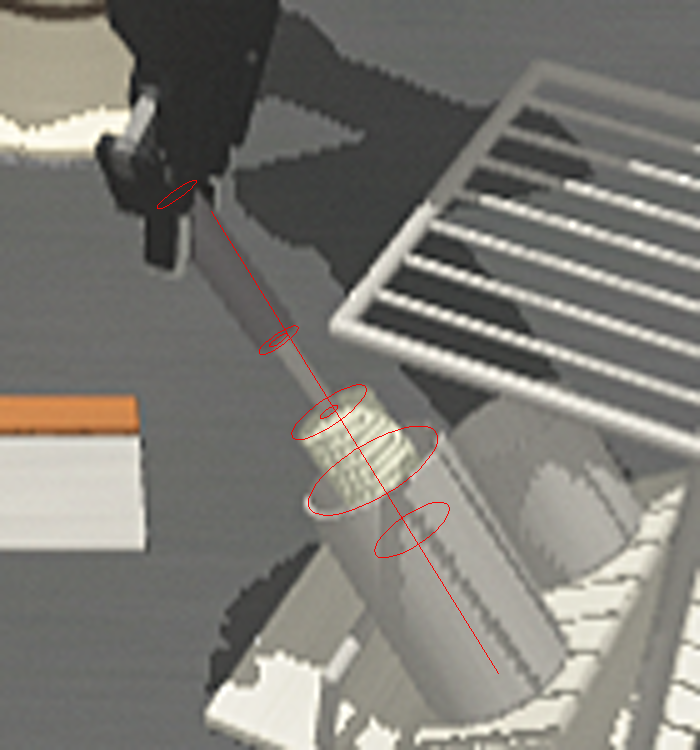

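play_rows(
  commands="11.8 -9.2 0 0 1;11.8 -9.2 0 0 1;11.8 -9.2 0 0 1;7.9 -6.2 0 0 1;0 0 0 0 1",
)

```text
time: 11.25
tool_pos: [0.5401, 0.0994, 0.2077]
ee_rot: [-1.952, 0.48, 1.955]
force: [0.5, 0.5, -1.1]
grip_width: 0.0208
```

```bash
python3 - <<'E'
from h import *
st=env.read_state();print(st["tool_pos"],st["force"],st["torque"],st["grip_width"],st["time"])
for c in ("scene","top"): cv2.imwrite(f"pics/{c}10.png",env.camera(c))
im=cv2.imread("pics/scene10.png")
a=np.array([-.2849,-.5458,.788]);M=np.array([.5737,.1657,.150])
ex=[np.array([M-a*.125,M,M+a*.15])]
overlay(im,"scene",(-131.5,-129.5),42,st,(270,130,410,280),5,"pics/o10scene.png",ex)
E
```

```text
[0.54008508 0.09941889 0.20769567] [ 0.4603706   0.45518767 -1.13221208] [-0.10383817  0.08364273  0.00557464] 0.020752431215000564 11.25
```

View pics/o10scene.png

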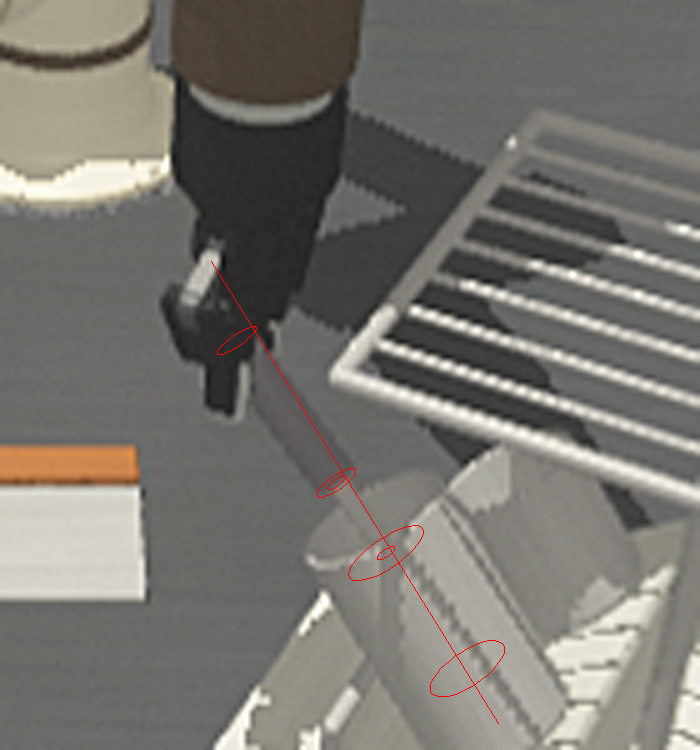

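View pics/top10.png

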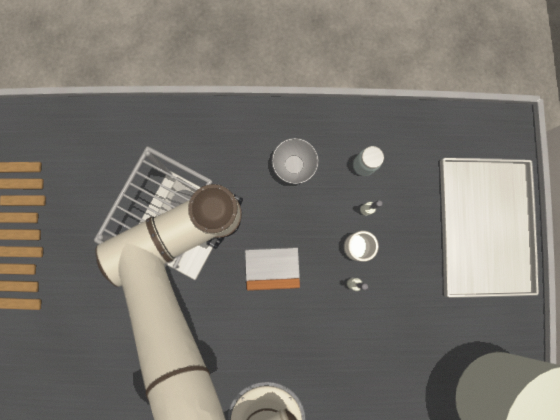

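play_rows(
  commands="5.9 -4.6 0 0 1;4.7 -3.7 0 0 1;4 -3.1 0 0 1;0 0 0 0 1",
)

```text
time: 11.85
tool_pos: [0.5454, 0.1093, 0.1937]
ee_rot: [-1.952, 0.48, 1.954]
force: [-0.2, 0.0, -1.8]
grip_width: 0.0207
```

```bash
python3 - <<'E'
from h import *
st=env.read_state();print(st["tool_pos"],st["force"],st["torque"],st["grip_width"],st["time"])
cv2.imwrite("pics/scene11.png",env.camera("scene"))
im=cv2.imread("pics/scene11.png")
a=np.array([-.2849,-.5458,.788]);M=np.array([.5737,.1657,.150])
ex=[np.array([M-a*.125,M,M+a*.15])]
overlay(im,"scene",(-131.5,-129.5),42,st,(290,150,390,260),6,"pics/o11scene.png",ex)
E
```

```text
[0.54542136 0.10931766 0.19371811] [-0.15721494  0.02163107 -1.82192791] [-0.09425674  0.04799698 -0.0360111 ] 0.020698468829101018 11.85
```

View pics/o11scene.png

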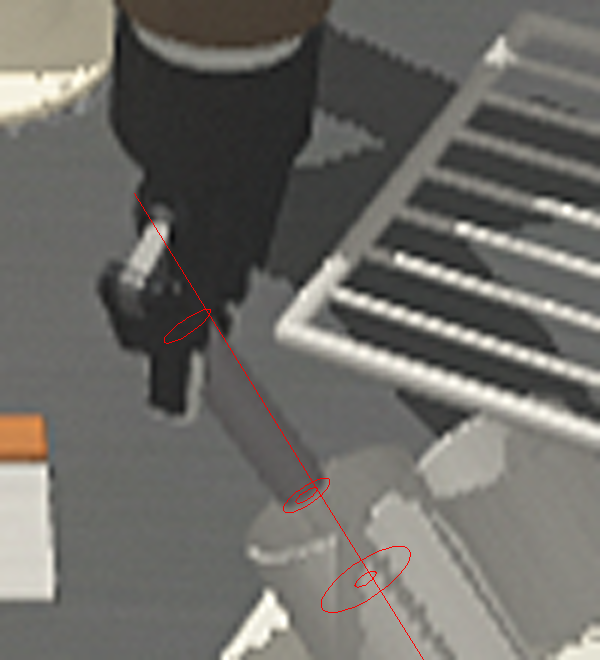

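play_rows(
  commands="2.4 -1.8 0 0 1;2.4 -1.8 0 0 1;1.6 -1.2 0 0 1;0 0 0 0 1",
)

```text
time: 12.4
tool_pos: [0.5477, 0.1135, 0.1876]
ee_rot: [-1.953, 0.479, 1.953]
force: [-0.7, 0.2, -0.8]
grip_width: 0.0203
```

play_rows(
  commands="1.2 -0.9 0 0 1;1.2 -0.9 0 0 1;0 0 0 0 1",
)

```text
time: 12.78
tool_pos: [0.5486, 0.1151, 0.1853]
ee_rot: [-1.953, 0.479, 1.953]
force: [-0.2, -0.2, -0.9]
grip_width: 0.0203
```

play_rows(
  commands="1.2 -0.9 0 0 1;1.2 -0.9 0 0 1;0 0 0 0 1",
)

```text
time: 13.15
tool_pos: [0.5494, 0.1167, 0.1828]
ee_rot: [-1.953, 0.479, 1.953]
force: [-0.1, -0.1, -1.3]
grip_width: 0.0206
```

```bash
python3 - <<'E'
from h import *
f=[]
st=env.read_state();print(st["tool_pos"],st["force"],st["torque"],st["grip_width"],st["time"])
cv2.imwrite("pics/scene12.png",env.camera("scene"));st=env.read_state();print(st["force"],st["torque"])
im=cv2.imread("pics/scene12.png")
a=np.array([-.2849,-.5458,.788]);M=np.array([.5737,.1657,.150])
ex=[np.array([M-a*.125,M,M+a*.15])]
overlay(im,"scene",(-131.5,-129.5),42,st,(290,150,390,260),6,"pics/o12scene.png",ex)
E
```

```text
[0.54939304 0.11667451 0.18284488] [-0.11094268 -0.05169857 -1.30575703] [-0.07366845  0.08621602  0.02098572] 0.020616052124713593 13.15
[ 0.03971733  0.12209239 -1.15510599] [-0.12497193  0.04030465  0.00042507]
```

View pics/o12scene.png

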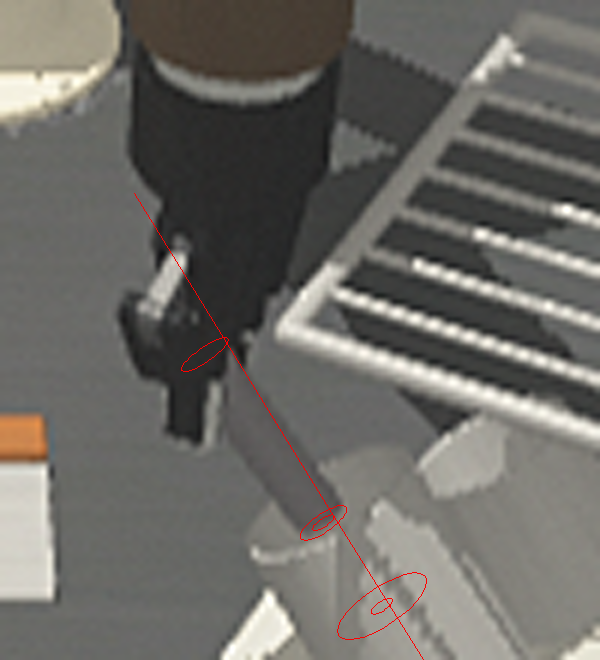

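play_rows(
  commands="1 -0.8 0 0 1;1 -0.8 0 0 1;0 0 0 0 1",
)

```text
time: 13.58
tool_pos: [0.5498, 0.1169, 0.1821]
ee_rot: [-1.953, 0.481, 1.954]
force: [-2.7, -4.6, 5.3]
grip_width: 0.0209
```

play_rows(
  commands="1 -0.8 0 0 1;0 0 0 0 1",
)

```text
time: 13.82
tool_pos: [0.55, 0.1168, 0.1819]
ee_rot: [-1.954, 0.483, 1.955]
force: [-3.7, -6.5, 9.3]
grip_width: 0.0204
```

play_rows(
  commands="-7 5.5 0 0 1;-12 9.4 0 0 1;-12 9.4 0 0 1;-12 9.4 0 0 1;-12 9.4 0 0 1;-12 9.4 0 0 1;0 0 0 0 1",
)

```text
time: 14.7
tool_pos: [0.5265, 0.0719, 0.2484]
ee_rot: [-1.954, 0.478, 1.949]
force: [-0.3, 0.4, -1.4]
grip_width: 0.0205
```

```bash
python3 - <<'E'
from h import *
st=env.read_state();print(st["tool_pos"],st["force"],st["torque"],st["grip_width"],st["time"])
print("axial back",(st["tool_pos"]-[.5498,.1169,.1821])@[-.2849,-.5458,.788])
im=env.camera("scene");cv2.imwrite("pics/scene13.png",im)
a=np.array([-.2849,-.5458,.788]);M=np.array([.5737,.1657,.150])
ex=[np.array([M-a*.125,M,M+a*.15])]
overlay(im,"scene",(-131.5,-129.5),42,st,(270,130,410,280),5,"pics/o13.png",ex)
E
```

```text
[0.52650017 0.07185388 0.24844406] [-0.33317396  0.36790667 -1.42367828] [-0.0813783   0.02973633 -0.03227211] 0.02051263837421882 14.7
axial back 0.08350341322998159
```

View pics/o13.png

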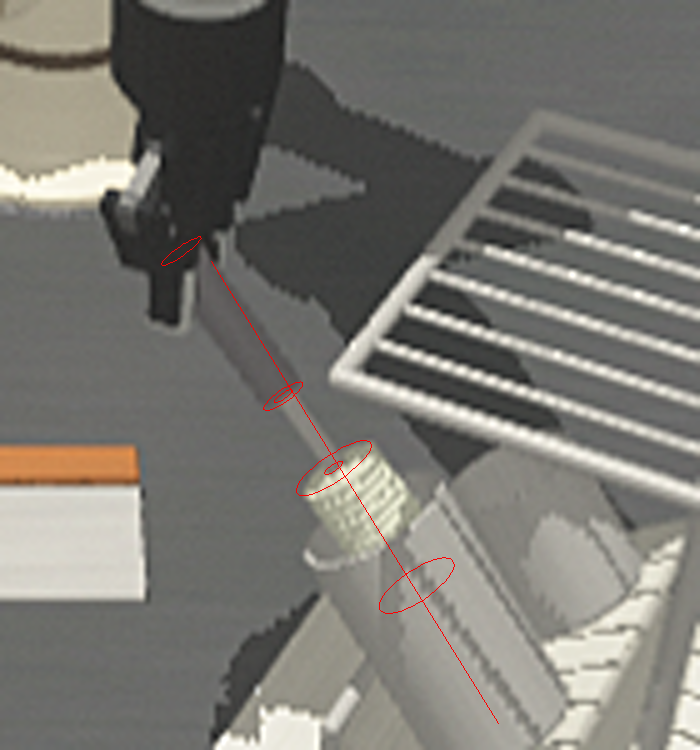

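play_rows(
  commands="12 -9.4 0 0 1;12 -9.4 0 0 1;12 -9.4 0 0 1;12 -9.4 0 0 1;8 -6.2 0 0 1;4 -3.1 0 0 1;0 0 0 0 1",
)

```text
time: 15.62
tool_pos: [0.548, 0.1139, 0.1869]
ee_rot: [-1.953, 0.479, 1.953]
force: [-0.2, 0.0, -1.0]
grip_width: 0.0207
```

play_rows(
  commands="2 -1.6 0 0 1;2 -1.6 0 0 1;0 0 0 0 1",
)

```text
time: 16.0
tool_pos: [0.5494, 0.1166, 0.183]
ee_rot: [-1.953, 0.479, 1.953]
force: [-0.0, -0.8, -1.6]
grip_width: 0.0202
```

play_rows(
  commands="1.2 -0.9 0 0 1;0.6 -0.5 0 0 1;0 0 0 0 1",
)

```text
time: 16.38
tool_pos: [0.5498, 0.117, 0.1821]
ee_rot: [-1.953, 0.481, 1.954]
force: [-3.4, -4.3, 4.0]
grip_width: 0.0205
```

play_rows(
  commands="-7 5.5 0 0 1;-14 10.9 0 0 1;-15 11.7 0 0 1;-15 11.7 0 0 1;-15 11.7 0 0 1;-15 11.7 0 0 1;-15 11.7 0 0 1;-15 11.7 0 0 1",
)

```text
time: 17.38
tool_pos: [0.5096, 0.0404, 0.2932]
ee_rot: [-1.953, 0.479, 1.953]
force: [0.5, 0.1, -1.1]
grip_width: 0.0201
```

play_rows(
  commands="-5 25 0 0 1;0 40 -10 0 1;0 43 -14 0 1;0 43 -14 0 1;0 43 -14 0 1;0 43 -14 0 1;0 43 -14 0 1;0 43 -14 0 1",
)

```text
time: 18.38
tool_pos: [0.4421, -0.2905, 0.297]
ee_rot: [-1.952, 0.48, 1.953]
force: [0.5, -0.1, -1.5]
grip_width: 0.0203
```

```bash
python3 - <<'E'
from h import *
st=env.read_state();p=st["tool_pos"];R=cv2.Rodrigues(st["ee_rot"])[0];print(p,st["force"],st["time"])
d=p-[.4915,-.2596,0];print("rel crock u,v",d@R[:,1],d@R[:,2],R[:,1:].round(3))
E
```

```text
[ 0.44205934 -0.29053324  0.29704683] [ 0.45625647 -0.09485216 -1.45571974] 18.375
rel crock u,v 0.05031312804013174 0.02971278616786827 [[-0.463 -0.886]
 [-0.886  0.463]
 [-0.     0.001]]
```

play_rows(
  commands="0 23 -10 0 1;0 23 -10 0 1;0 20 -9.5 0 1;10 2 0 0 1;0 0 0 0 1",
)

```text
time: 19.0
tool_pos: [0.437, -0.3621, 0.2856]
ee_rot: [-1.948, 0.478, 1.955]
force: [0.0, -0.0, -1.0]
grip_width: 0.0203
```

```bash
python3 - <<'E'
from h import *
st=env.read_state();p=st["tool_pos"];R=cv2.Rodrigues(st["ee_rot"])[0];print(p,st["force"],st["time"])
d=p-[.4915,-.2596,0];print("rel crock u,v",d@R[:,1],d@R[:,2])
im=env.camera("scene");cv2.imwrite("pics/scene14.png",im)
th=np.linspace(0,2*np.pi,60);C=np.array([.4915,-.2596,.075])
ex=[C+r*np.c_[np.cos(th),np.sin(th),0*th] for r in (.0345,.041)]
overlay(im,"scene",(-131.5,-129.5),42,st,(100,100,220,260),4.4,"pics/o14.png",ex)
im=env.camera("top");cv2.imwrite("pics/top14.png",im)
overlay(im,"top",(-131.5,-129.5),42,st,(320,200,440,320),5,"pics/o14t.png",ex)
E
```

```text
[ 0.43697776 -0.36211105  0.28559182] [ 0.04589836 -0.0036175  -1.01370898] 19.0
rel crock u,v 0.11595214293242269 0.0018225023733991054
```

View pics/o14.png

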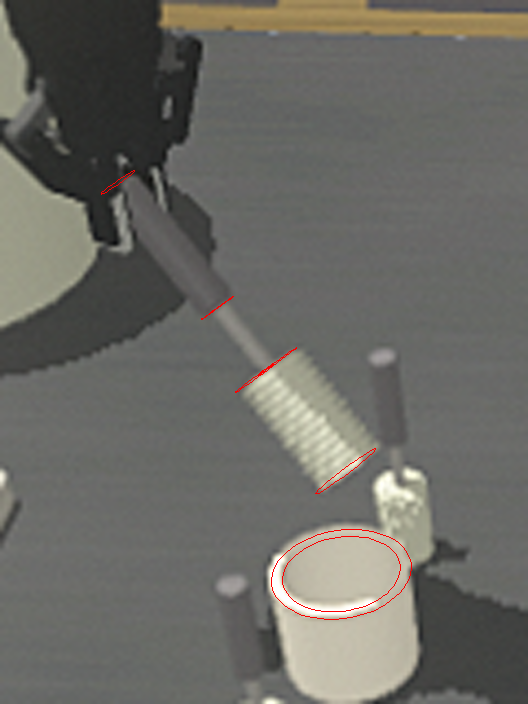

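View pics/o14t.png

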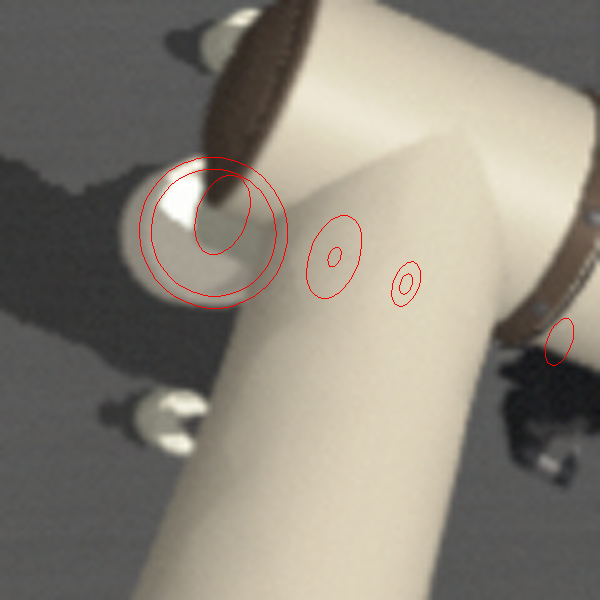

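play_rows(
  commands="20 1.5 -2 0 1;22 0 0 0 1;22 0 0 0 1;20 0 0 0 1;10 0 0 0 1;0 0 0 0 1",
)

```text
time: 19.85
tool_pos: [0.4395, -0.3645, 0.1931]
ee_rot: [-1.952, 0.479, 1.954]
force: [-0.9, -0.0, -0.4]
grip_width: 0.0206
```

```bash
python3 - <<'E'
from h import *
st=env.read_state();p=st["tool_pos"];R=cv2.Rodrigues(st["ee_rot"])[0];print(p,st["force"],st["torque"],st["time"])
d=p-[.4915,-.2596,0];print("rel crock u,v",d@R[:,1],d@R[:,2])
im=env.camera("scene")
th=np.linspace(0,2*np.pi,60);C=np.array([.4915,-.2596,.075])
ex=[C+r*np.c_[np.cos(th),np.sin(th),0*th] for r in (.0345,.041)]
overlay(im,"scene",(-131.5,-129.5),42,st,(100,120,220,260),5,"pics/o15.png",ex)
E
```

```text
[ 0.4394829  -0.36447447  0.19308109] [-0.93948028 -0.02653355 -0.36649796] [-0.08920782  0.05699671 -0.04443755] 19.85
rel crock u,v 0.11708130914160811 -0.002207077895398694
```

View pics/o15.png

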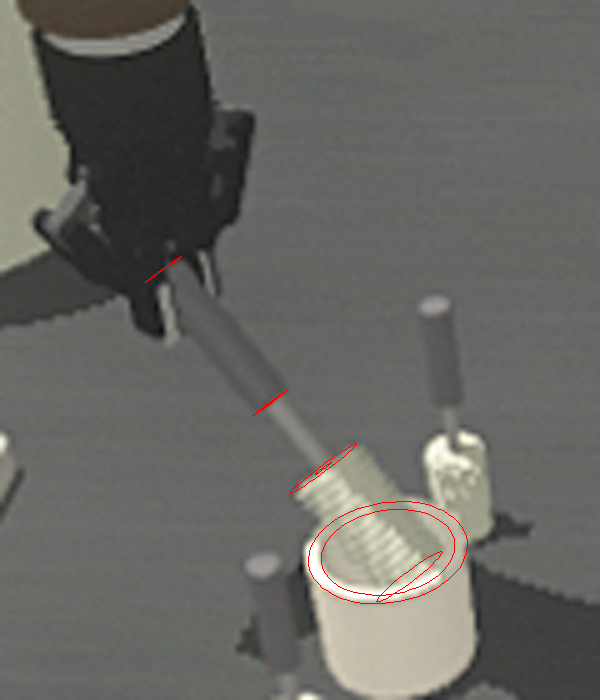

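play_rows(
  commands="9 -2 2 0 1;-4.4 -17 0 0 1;-5 -16 0 0 1;-3.8 -14 0 0 1;0 0 0 0 1",
)

```text
time: 20.52
tool_pos: [0.4597, -0.3323, 0.2129]
ee_rot: [-1.977, 0.502, 1.955]
force: [-21.9, -28.6, 39.5]
grip_width: 0.0207
```

```bash
python3 - <<'E'
from h import *
st=env.read_state();p=st["tool_pos"];R=cv2.Rodrigues(st["ee_rot"])[0];print(p,st["force"],st["torque"],st["grip_width"],st["time"])
d=p-[.4915,-.2596,0];print("rel crock u,v",d@R[:,1],d@R[:,2])
im=env.camera("scene")
cv2.imwrite("pics/s16.png",cv2.resize(im[120:260,110:230],None,fx=5,fy=5,interpolation=cv2.INTER_CUBIC))
E
```

```text
[ 0.45965608 -0.33230412  0.21289352] [-21.89956939 -28.61334652  39.45297834] [-8.25865614  6.69423807  0.02792878] 0.020676496184477394 20.525
rel crock u,v 0.0838520975270583 -0.008519469904230942
```

View pics/s16.png

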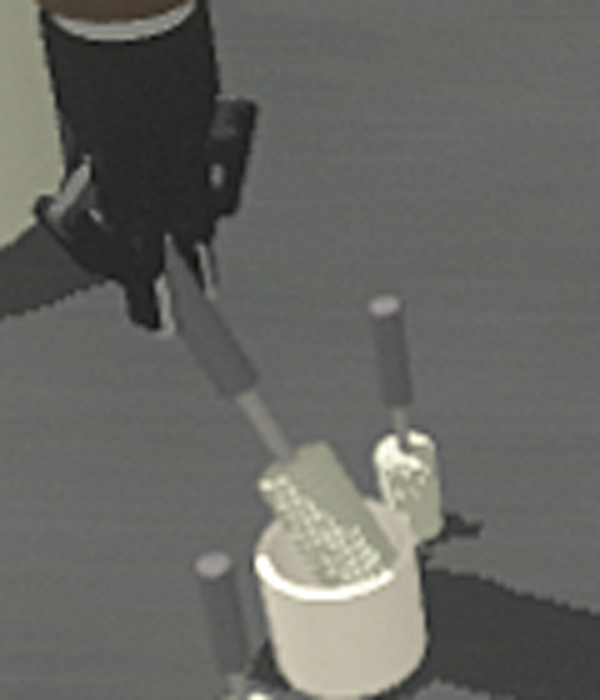

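play_rows(
  commands="-10 10 0 0 1;-9 9 0 0 1;0 0 0 0 1;0 0 0 0 1",
)

```text
time: 21.08
tool_pos: [0.4517, -0.3366, 0.2154]
ee_rot: [-1.951, 0.478, 1.954]
force: [-0.1, 0.6, -1.6]
grip_width: 0.0207
```

```bash
python3 - <<'E'
from h import *
st=env.read_state();p=st["tool_pos"];R=cv2.Rodrigues(st["ee_rot"])[0];print(p,st["force"],st["torque"],st["grip_width"],st["time"])
d=p-[.4915,-.2596,0];print("rel crock u,v",d@R[:,1],d@R[:,2]);print(R.round(3))
im=env.camera("scene");cv2.imwrite("pics/scene17.png",im)
th=np.linspace(0,2*np.pi,60);C=np.array([.4915,-.2596,.075])
ex=[C+r*np.c_[np.cos(th),np.sin(th),0*th] for r in (.0345,.041)]
overlay(im,"scene",(-115,-145),36,st,(110,120,230,260),5,"pics/o17.png",ex)
E
```

```text
[ 0.45170668 -0.33658539  0.21542012] [-0.13961907  0.55107121 -1.57343851] [-0.06450255  0.02995812  0.0454314 ] 0.020699946167969004 21.075
rel crock u,v 0.08657888285178786 3.6891198017848046e-05
[[-0.001 -0.462 -0.887]
 [ 0.001 -0.887  0.462]
 [-1.    -0.     0.002]]
```

View pics/o17.png

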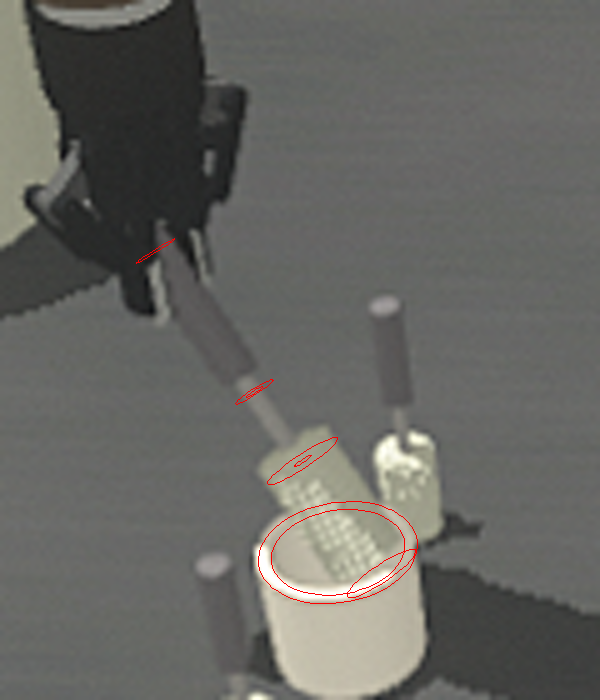

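```bash
cat >> h.py <<'E'
def fit2(obs,cam="scene"):
    "obs [(s mm, px)] -> E rel TCP (u,z) mm, lean deg"
    st=env.read_state();R=cv2.Rodrigues(st["ee_rot"])[0];T=st["tool_pos"];cal=env.calibration(cam)
    def f(q):
        ax=np.sin(q[2])*R[:,1]+np.cos(q[2])*np.array([0,0,1.]);E=T+R[:,1]*q[0]+np.array([0,0,q[1]])
        return np.concatenate([proj(E+ax*s/1e3,cam,cal)[0]-px for s,px in obs])
    r=least_squares(f,[-.1,-.15,.5],x_scale=[.01,.01,.1]);return r.x[:2]*1e3,np.degrees(r.x[2]),r.fun.round(1).tolist()
E
python3 - <<'E'
from h import *
c=lambda x,y:np.array([(x+.5)/5-.5+110,(y+.5)/5-.5+120])
print(fit2([(72,c(294,447)),(115,c(238,384)),(200,c(160,228))]))
print(fit2([(72,c(294,447)),(115,c(238,384))]))
E
```

```text
(array([ -98.95683774, -143.54814131]), np.float64(28.92704756035891), [-1.1, 0.4, 1.6, -1.2, -0.4, 0.8])
(array([-121.70008149, -126.46681433]), np.float64(47.57267542670741), [0.1, 0.1, -0.1, -0.1])
```

play_rows(
  commands="0 4 0 0 1;6 0 0 0 1;6 0 0 0 1;0 0 0 0 1",
)

```text
time: 21.62
tool_pos: [0.4493, -0.3406, 0.2034]
ee_rot: [-1.95, 0.479, 1.955]
force: [0.3, 0.0, -1.4]
grip_width: 0.0203
```

play_rows(
  commands="6 0 0 0 1;5 0 0 0 1;0 0 0 0 1",
)

```text
time: 22.0
tool_pos: [0.4494, -0.3407, 0.1928]
ee_rot: [-1.951, 0.479, 1.954]
force: [0.3, -0.3, -2.1]
grip_width: 0.0205
```

```bash
python3 - <<'E'
from h import *
st=env.read_state();p=st["tool_pos"];R=cv2.Rodrigues(st["ee_rot"])[0];print(p,st["force"],st["torque"],st["grip_width"],st["time"])
d=p-[.4915,-.2596,0];print("rel crock u,v",d@R[:,1],d@R[:,2])
im=env.camera("scene");cv2.imwrite("pics/scene18.png",im)
th=np.linspace(0,2*np.pi,60);C=np.array([.4915,-.2596,.075])
ex=[C+r*np.c_[np.cos(th),np.sin(th),0*th] for r in (.0345,.041)]
overlay(im,"scene",(-107,-144),33,st,(110,120,230,260),5,"pics/o18.png",ex)
E
```

```text
[ 0.44941071 -0.34073687  0.19278293] [ 0.258677   -0.28659369 -2.05525117] [ 0.00977166  0.01823936 -0.0291749 ] 0.020530763395197424 22.0
rel crock u,v 0.09141103863836346 -2.0847749577080038e-05
```

View pics/o18.png

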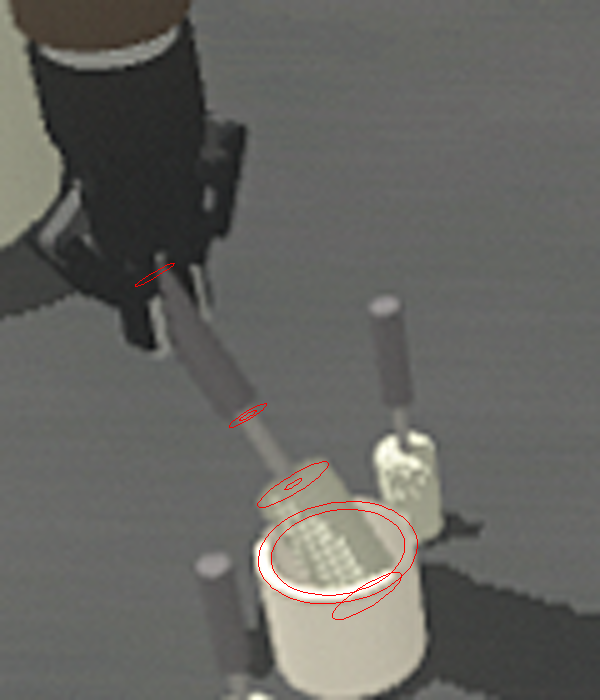

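play_rows(
  commands="6 0 0 0 1;6 0 0 0 1;0 0 0 0 1",
)

```text
time: 22.42
tool_pos: [0.4501, -0.3402, 0.1808]
ee_rot: [-1.952, 0.478, 1.952]
force: [2.5, 2.4, -1.2]
grip_width: 0.0206
```

play_rows(
  commands="-6 -9 0 0 1;-6 -9 0 0 1;0 0 0 0 1",
)

```text
time: 22.8
tool_pos: [0.4584, -0.3252, 0.1946]
ee_rot: [-1.955, 0.48, 1.953]
force: [-1.7, -4.7, 0.3]
grip_width: 0.0207
```

play_rows(
  commands="-6 -9 0 0 1;-6 -9 0 0 1;0 0 0 0 1",
)

```text
time: 23.18
tool_pos: [0.4673, -0.308, 0.206]
ee_rot: [-1.955, 0.477, 1.951]
force: [0.4, -0.1, -0.7]
grip_width: 0.0208
```

```bash
python3 - <<'E'
from h import *
st=env.read_state();p=st["tool_pos"];R=cv2.Rodrigues(st["ee_rot"])[0];print(p,st["force"],st["torque"],st["grip_width"],st["time"])
d=p-[.4915,-.2596,0];print("rel crock u,v",d@R[:,1],d@R[:,2]);print("force u",st["force"]@R[:,1])
im=env.camera("scene");cv2.imwrite("pics/scene19.png",im)
th=np.linspace(0,2*np.pi,60);C=np.array([.4915,-.2596,.075])
ex=[C+r*np.c_[np.cos(th),np.sin(th),0*th] for r in (.0345,.041)]
overlay(im,"scene",(-80,-155),25,st,(110,120,230,260),5,"pics/o19.png",ex)
E
```

```text
[ 0.46730654 -0.30799732  0.20599717] [ 0.39206326 -0.07394365 -0.74611391] [-0.04596491  0.0181328   0.00822789] 0.020795179468725212 23.175
rel crock u,v 0.05377548544639368 -0.001244555681897979
force u -0.11449924701374162
```

View pics/o19.png

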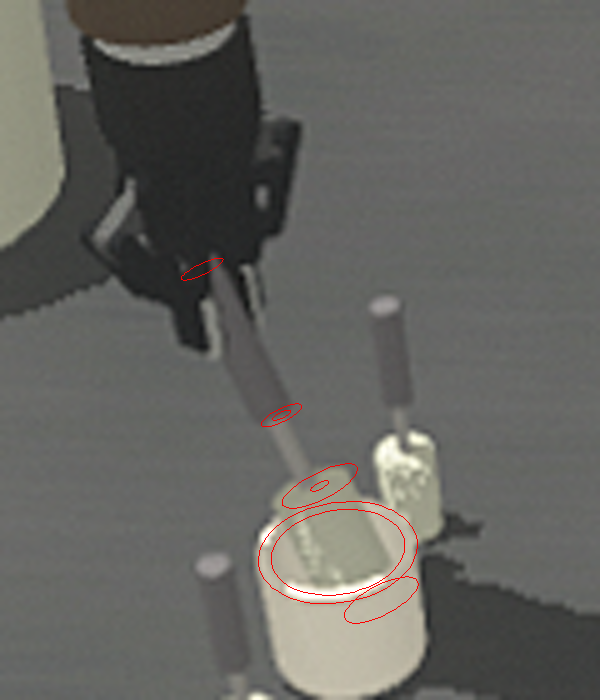

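play_rows(
  commands="3 2 0 0 1;6 0 0 0 1;6 0 0 0 1;0 0 0 0 1",
)

```text
time: 23.72
tool_pos: [0.465, -0.3106, 0.1894]
ee_rot: [-1.95, 0.479, 1.954]
force: [0.0, 0.2, -1.8]
grip_width: 0.0205
```

play_rows(
  commands="-3 -9 0 0 1;-3 -9 0 0 1;-3 -9 0 0 1;0 0 0 0 1",
)

```text
time: 24.22
tool_pos: [0.4786, -0.2863, 0.2001]
ee_rot: [-1.955, 0.478, 1.952]
force: [-2.0, -2.0, -0.8]
grip_width: 0.0204
```

```bash
python3 - <<'E'
from h import *
st=env.read_state();p=st["tool_pos"];R=cv2.Rodrigues(st["ee_rot"])[0];print(p,st["force"],st["torque"],st["grip_width"],st["time"])
d=p-[.4915,-.2596,0];print("rel crock u,v",d@R[:,1],d@R[:,2]);print("force u",st["force"]@R[:,1])
im=env.camera("scene");cv2.imwrite("pics/scene20.png",im)
th=np.linspace(0,2*np.pi,60);C=np.array([.4915,-.2596,.075])
ex=[C+r*np.c_[np.cos(th),np.sin(th),0*th] for r in (.0345,.041)]
overlay(im,"scene",(-41,-168),13,st,(110,120,230,260),5,"pics/o20.png",ex)
E
```

```text
[ 0.47863858 -0.28626582  0.20007569] [-2.0386098  -2.01686239 -0.79574274] [-0.91797949  0.35132882 -0.00546487] 0.020417822892818686 24.225
rel crock u,v 0.02957076957792086 -0.0011690969831762385
force u 2.7305109072728606
```

View pics/o20.png

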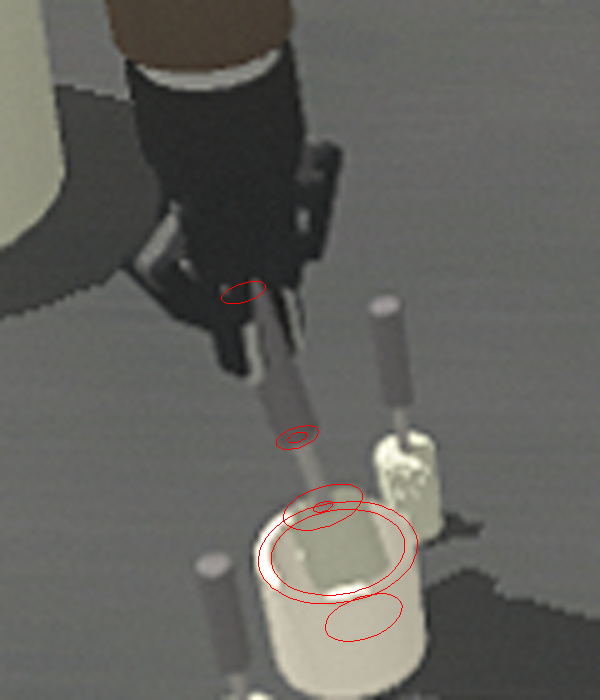

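play_rows(
  commands="-1 -9 0 0 1;0 -8 0 0 1;4 2 0 0 1;6 0 0 0 1;0 0 0 0 1",
)

```text
time: 24.9
tool_pos: [0.4844, -0.2729, 0.189]
ee_rot: [-1.95, 0.478, 1.954]
force: [0.5, -0.2, -0.7]
grip_width: 0.0204
```

```bash
python3 - <<'E'
from h import *
st=env.read_state();p=st["tool_pos"];R=cv2.Rodrigues(st["ee_rot"])[0];print(p,st["force"],st["torque"],st["grip_width"],st["time"])
d=p-[.4915,-.2596,0];print("rel crock u,v",d@R[:,1],d@R[:,2]);print("force u",st["force"]@R[:,1])
im=env.camera("scene");cv2.imwrite("pics/scene21.png",im)
th=np.linspace(0,2*np.pi,60);C=np.array([.4915,-.2596,.075])
ex=[C+r*np.c_[np.cos(th),np.sin(th),0*th] for r in (.0345,.041)]
overlay(im,"scene",(-25,-168),8,st,(110,120,230,260),5,"pics/o21.png",ex)
E
```

```text
[ 0.48443435 -0.27294655  0.18903707] [ 0.52398093 -0.21918248 -0.71818512] [-0.04867214 -0.02565568 -0.01248745] 0.020433905970001283 24.9
rel crock u,v 0.01496977009041044 0.0005206316545835949
force u -0.048161328279172556
```

View pics/o21.png

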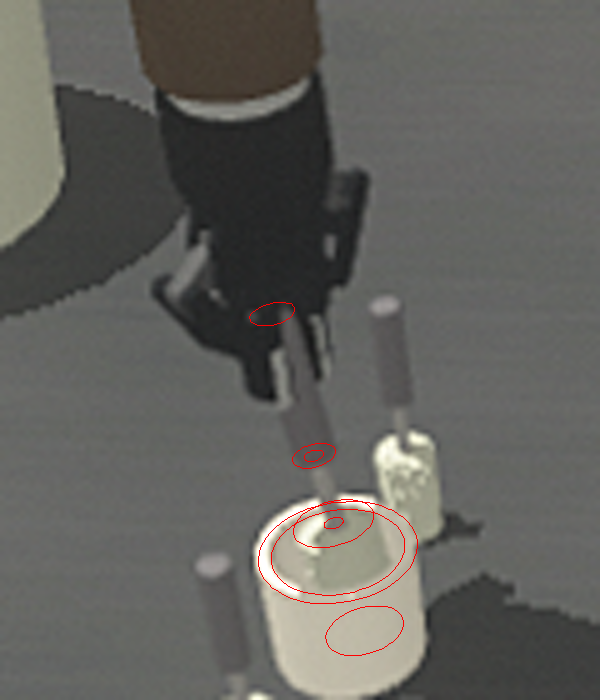

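play_rows(
  commands="4 0 0 0 1;4 0 0 0 1;0 0 0 0 1",
)

```text
time: 25.32
tool_pos: [0.4854, -0.2738, 0.1839]
ee_rot: [-1.955, 0.48, 1.952]
force: [-0.9, 1.3, 6.0]
grip_width: 0.0203
```

play_rows(
  commands="2 0 0 0 1;2 0 0 0 1;0 0 0 0 1",
)

```text
time: 25.7
tool_pos: [0.4858, -0.2745, 0.1836]
ee_rot: [-1.959, 0.481, 1.951]
force: [-3.6, 3.3, 20.9]
grip_width: 0.0205
```

play_rows(
  commands="-3 0 0 0 1;0 0 0 0 1",
)

```text
time: 25.95
tool_pos: [0.4853, -0.2739, 0.1838]
ee_rot: [-1.956, 0.48, 1.952]
force: [-3.4, 0.8, 9.9]
grip_width: 0.0208
```

```bash
python3 - <<'E'
from h import *
st=env.read_state();p=st["tool_pos"];R=cv2.Rodrigues(st["ee_rot"])[0];print(p,st["force"],st["torque"],st["grip_width"],st["time"])
d=p-[.4915,-.2596,0];print("rel crock u,v",d@R[:,1],d@R[:,2]);print("force u",st["force"]@R[:,1])
im=env.camera("scene");cv2.imwrite("pics/scene22.png",im)
u=d@R[:,1]*1e3;z=p[2]*1e3+2
overlay(im,"scene",(-11-u,11.6-z),9,st,(130,150,220,250),6,"pics/o22.png")
b=cv2.resize(im[150:250,130:220],None,fx=6,fy=6,interpolation=cv2.INTER_CUBIC);cv2.imwrite("pics/z22.png",np.hstack([cv2.imread("pics/o22.png")[:, :400],b[:,:400]]))
E
```

```text
[ 0.48527935 -0.27394     0.18382479] [-3.39494753  0.79081846  9.87696057] [0.6366414  1.00148291 0.00220033] 0.02084504613262359 25.95
rel crock u,v 0.015701809159810218 -0.0015268850400934734
force u 0.8741297921358396
```

View pics/z22.png

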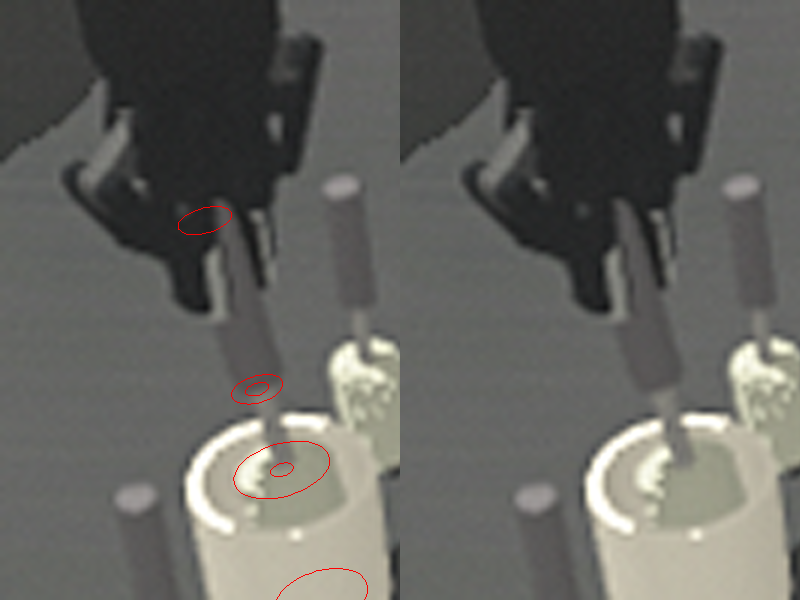

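play_rows(
  commands="0 0 0 0 0.3;0 0 0 0 -0.2;0 0 0 0 -1;0 0 0 0 -1;0 0 0 0 -1;0 0 0 0 -1",
)

```text
time: 26.75
tool_pos: [0.4849, -0.2735, 0.1814]
ee_rot: [-1.953, 0.479, 1.953]
force: [1.4, 0.2, 1.0]
grip_width: 0.0853
```

```bash
python3 - <<'E'
from h import *
st=env.read_state();p=st["tool_pos"];print(p,st["force"],st["torque"],st["grip_width"],st["time"])
im=env.camera("scene");cv2.imwrite("pics/scene23.png",im)
b=cv2.resize(im[150:250,130:220],None,fx=6,fy=6,interpolation=cv2.INTER_CUBIC);cv2.imwrite("pics/z23.png",b)
E
```

```text
[ 0.48493267 -0.2735161   0.18135482] [1.40844505 0.24202584 0.96258219] [-0.03695367  0.00400848 -0.03458463] 0.08526709221895115 26.75
```

View pics/z23.png

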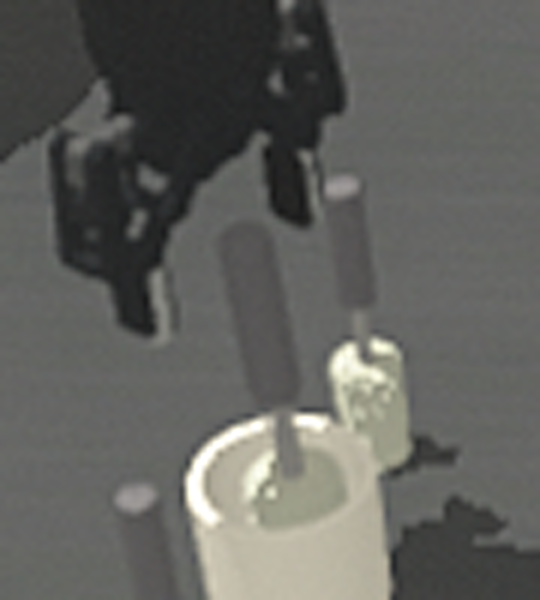

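play_rows(
  commands="-15 0 0 0 -1;-20 0 0 0 -1;-25 0 0 0 -1;-25 0 0 0 -1;-25 0 0 0 -1;-20 0 0 0 -1;0 0 0 0 -1",
)

```text
time: 27.68
tool_pos: [0.4857, -0.2738, 0.3142]
ee_rot: [-1.958, 0.48, 1.947]
force: [0.1, 0.0, -0.5]
grip_width: 0.0852
```

```bash
python3 - <<'E'
from h import *
st=env.read_state();p=st["tool_pos"];print(p,st["force"],st["grip_width"],st["time"])
im=env.camera("scene");cv2.imwrite("pics/scene24.png",im);im=env.camera("wrist");cv2.imwrite("pics/w24.png",im)
im=env.camera("top");cv2.imwrite("pics/top24.png",im)
for c in ("scene",):
  for n in ("brush","crock","bowl","jar","scraper"): print(n,[(round(d["conf"],2),(np.array(d["xy"])*[560,420]).round(0).tolist()) for d in env.search_frame(n,c)][:3])
im=cv2.imread("pics/scene24.png");d=cv2.absdiff(im,cv2.imread("pics/scene0.png")).max(2);print("diff near bowl/jar/scraper",[int((d[a:b,c:e]>25).sum()) for a,b,c,e in ((285,340,205,272),(278,335,125,168),(215,255,240,303))])
b=cv2.resize(im[150:270,110:230],None,fx=5,fy=5,interpolation=cv2.INTER_CUBIC);cv2.imwrite("pics/z24.png",b)
E
```

```text
[ 0.4856925  -0.2738428   0.31417362] [ 0.08038563  0.04078335 -0.53996433] 0.08523652450949797 27.675
brush [(0.82, [178.0, 214.0]), (0.69, [189.0, 206.0]), (0.58, [156.0, 264.0])]
crock [(0.77, [178.0, 241.0])]
bowl [(0.69, [239.0, 309.0])]
jar [(0.72, [150.0, 307.0])]
scraper [(0.94, [273.0, 233.0]), (0.25, [176.0, 243.0]), (0.17, [237.0, 309.0])]
diff near bowl/jar/scraper [0, 0, 1284]
```

View pics/z24.png

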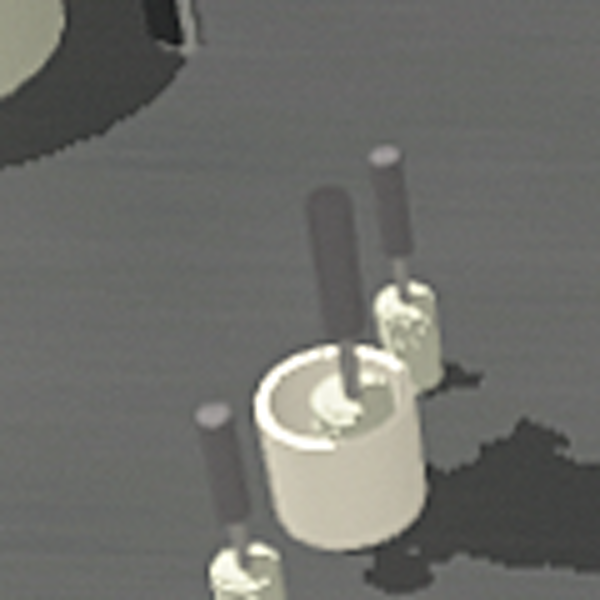

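View pics/w24.png

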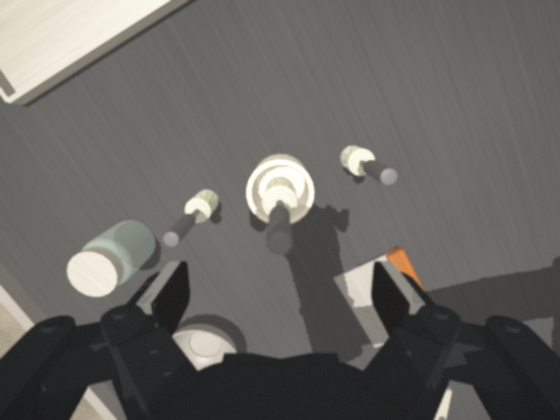

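```bash
python3 - <<'E'
from workcell import env
print(env.hand_in()); s=env.read_state(); print(s["time"],s["force"],s["grip_width"])
E
```

```text
the job is handed in; nothing more can be done
None
the job is handed in; nothing more can be done
```

The scrub is done and the brush is back in its crock; I handed the job in at about 27.8 s of the 54 s allowed. No verdict came back.

**What I did**
- **Tilting the brush:** the tool can only point straight down. After lifting the brush partly out of the crock, I tilted it to about 42° in the grip by dragging the head against the rim.
- **Scrubbing:** I took it in below the shelf and along the long canister's axis until I felt the floor (about 12 N). I drew it back about 83 mm, then pushed it to the floor again (about 7 N).
- **Putting it back:** I straightened the brush against the crock wall and lowered it, still held, until the floor pushed back with up to 21 N. Then I let go and lifted the arm clear.

**Last checks**
- **Brush:** it stands upright, head-down in the crock. The top of its handle is within about 3 pixels of where it was at the start.
- **Gripper:** it is open, well above the brush, with about 0.5 N on it.
- **Bowl and jar:** no pixels changed around them.
- **Scraper:** pixels did change around it. I put that down to the arm's shadow, because the network finds it within about 4 pixels of its first position.
- **Stand and shelf:** I felt no contact with either. The readings only come at the end of each move, so a brief touch in between would not show.

**What went less well**
- The first attempt to straighten the brush jammed its head in the crock, with about 53 N at the wrist. I backed off at once and redid it in smaller steps, and the brush slid about 8 mm in the grip.
- Just before release, the pictures put the brush's end face about 15 mm above the crock's underside. That is 3 to 4 mm higher than I expected from its slight lean, though still inside the 28 mm limit.

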